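# Fit out the squeeze-bottle rinser

## Task

Get the squeeze-bottle rinser ready for use: slide the top drain plate sideways off its stack, without lifting it up or disturbing the plates below, across onto the drain shelf so that it lies flat and centred over the drain; and press every spray stem from the rack down into a free push-fit socket until it clicks and its flange sits on the rim. When all that is done, and only then, swing the water valve lever fully open; leave the mustard bottle, the bowl and the spatula alone.

Things in the scene. Friction and masses are not known exactly. Their poses are not given: they have to be found in the camera images.
- rinser: Squeeze-bottle rinser, fixed: aluminium bar 90 x 310 x 30 mm (long along own y) with four upright grey push-fit sockets (38 mm outer diameter, 70 mm apart) and at its +y end a square drain shelf 150 x 150 mm, 58 mm high, with a dark drain in its middle. Origin on its underside; z up; sockets at own y -150, -80, -10, +60 mm, shelf centre at +190 mm, all at own x 0.
- rack: White fixed rack, 60 x 260 x 45 mm (long along own y), origin at the centre of its underside, with four holes 26 mm wide, 38 mm deep, 65 mm apart along its y, in which the spray stems stand, flanges resting on its top.
- port0 (a point): Mouth of socket 0: centre of its flat rim, 70 mm above the counter. Bore 24 mm wide, 40 mm deep. Two sprung jaws 12 mm down are pushed aside by a stem's bead (about 12 N of downward push) and snap shut behind it; then the stem's flange lies on the rim and it cannot be pulled out.
- port1 (a point): Mouth of socket 1: centre of its flat rim, 70 mm above the counter. Bore 24 mm wide, 40 mm deep. Two sprung jaws 12 mm down are pushed aside by a stem's bead (about 12 N of downward push) and snap shut behind it; then the stem's flange lies on the rim and it cannot be pulled out.
- port2 (a point): Mouth of socket 2: centre of its flat rim, 70 mm above the counter. Bore 24 mm wide, 40 mm deep. Two sprung jaws 12 mm down are pushed aside by a stem's bead (about 12 N of downward push) and snap shut behind it; then the stem's flange lies on the rim and it cannot be pulled out.
- port3 (a point): Mouth of socket 3: centre of its flat rim, 70 mm above the counter. Bore 24 mm wide, 40 mm deep. Two sprung jaws 12 mm down are pushed aside by a stem's bead (about 12 N of downward push) and snap shut behind it; then the stem's flange lies on the rim and it cannot be pulled out.
- shelf (a point): Centre of the drain shelf's flat top (150 x 150 mm, no rim), 58 mm above the counter; the dark drain is here. x and y along the rinser's own x and y.
- stem0_mid (a point): One of three or four like spray stems: rigid steel tube 130 mm tall, 18 mm thick, 0.12 kg, upright in the rack. This point: on its axis 65 mm above its foot; z up the stem. A 36 mm wide flange, 4 mm thick, has its underside 35 mm below this point; under it a 30 mm spigot with a cone-fronted bead 22 mm wide (flat back 16.5 mm below the flange) and a 14 mm nose.
- stem1_mid (a point): One of three or four like spray stems: rigid steel tube 130 mm tall, 18 mm thick, 0.12 kg, upright in the rack. This point: on its axis 65 mm above its foot; z up the stem. A 36 mm wide flange, 4 mm thick, has its underside 35 mm below this point; under it a 30 mm spigot with a cone-fronted bead 22 mm wide (flat back 16.5 mm below the flange) and a 14 mm nose.
- stem2_mid (a point): One of three or four like spray stems: rigid steel tube 130 mm tall, 18 mm thick, 0.12 kg, upright in the rack. This point: on its axis 65 mm above its foot; z up the stem. A 36 mm wide flange, 4 mm thick, has its underside 35 mm below this point; under it a 30 mm spigot with a cone-fronted bead 22 mm wide (flat back 16.5 mm below the flange) and a 14 mm nose.
- stem3_mid (a point): One of three or four like spray stems: rigid steel tube 130 mm tall, 18 mm thick, 0.12 kg, upright in the rack. This point: on its axis 65 mm above its foot; z up the stem. A 36 mm wide flange, 4 mm thick, has its underside 35 mm below this point; under it a 30 mm spigot with a cone-fronted bead 22 mm wide (flat back 16.5 mm below the flange) and a 14 mm nose.
- plate0_mid (a point): The bottom of three like steel drain plates stacked on a fixed white stand (120 x 120 x 40 mm) on the robot's side of the drain shelf: 120 x 120 x 10 mm, a 60 x 60 mm opening in the middle, 0.22 kg. This point: centre of the opening, half the thickness up; x, y square to the sides. To stay in place.
- plate1_mid (a point): The middle of three like steel drain plates stacked on a fixed white stand (120 x 120 x 40 mm) on the robot's side of the drain shelf: 120 x 120 x 10 mm, a 60 x 60 mm opening in the middle, 0.22 kg. This point: centre of the opening, half the thickness up; x, y square to the sides. To stay in place.
- plate2_mid (a point): The top of three like steel drain plates stacked on a fixed white stand (120 x 120 x 40 mm) on the robot's side of the drain shelf: 120 x 120 x 10 mm, a 60 x 60 mm opening in the middle, 0.22 kg. This point: centre of the opening, half the thickness up; x, y square to the sides. Its underside starts 2 mm higher than the shelf's top, 5 to 25 mm away across a gap.
- valve (a joint): Water valve lever: 0 = fully closed (leaning to the robot, its own -x), 1.0 rad = fully open (leaning away); it stays where it is put.
- valve_tip (a point): Tip of the valve's black-knobbed lever (centre of the 26 mm ball, 80 mm from the hinge), on an aluminium block to the right of the rinser; the lever swings in the vertical plane along this block's own x axis (within 15 degrees of straight away from the robot).
- valve_base: The valve's fixed block, 70 x 50 x 25 mm, origin at the centre of its underside, the hinge 22 mm above it; the lever swings towards its own +x to open.
- mustard: Bystander: yellow squeeze bottle, 56 mm wide, 170 mm tall, origin at its foot.
- bowl: Bystander: small steel bowl, 100 mm wide, 45 mm tall, origin at its foot.
- spatula: Bystander: spatula lying on the counter, origin at its underside.
There are look-alikes about, which are no part of the job. Leave any blue or turquoise look-alike of the part that bears stem1_mid alone.

How it is judged:
By the outcome, as a careful person would: the job done as asked, in the order asked, and still so for the second after the job is handed in, with the robot touching nothing.
Of stem0, stem1, stem2, stem3 only 3 to 4 are there at a start; the rules pass over those that are not, and their reading is None.
At some moment in a run one of plate2 may be knocked a few centimetres aside while the robot is not near it.
It also fails if it takes over 210 s, if anything falls off the work surface, if the arm or the gripper's body presses on something with over 40 N, if the wrist force passes 120 N, or if a joint passes its speed limit or range.

## Robot

A 6-joint arm with a two-finger parallel gripper is mounted at the origin on the work surface. World frame = base frame: x ahead of the robot, y to its left, z up, the work surface at z = 0. Lengths are in m, angles in degrees, forces in N, time in s.
With the tool pointing down it reaches from about 0.4 to 0.825 m from the base axis. Payload 7 kg.
Tool frame: the origin (TCP) lies between the finger pads; the fingertips stand 11 mm ahead of it and the grasp point (between the pads) lies 8 mm behind it; z points along the fingers, y is the direction in which the jaws open and shut (so a half turn about z gives the same grasp; the last joint's range is limited). The gripper opens to 88 mm and grips with 3 to 60 N. Pads are 19 mm wide; open, the fingers measure 130 mm over their backs; the gripper's body (78 mm by 193 mm) begins 47 mm behind the grasp point.
Start: joints at [16.507, 20.546, 0.682, 0, -70.136, -16.507], TCP at [0.675, -0, 0.238] pointing down, gripper open.
Joint ranges: [-176.03, 176.03], [-82.01, 121.73], [-58.28, 71.71], [-173.87, 95.51], [-174.79, -0.11], [-173.66, 173.66]. Speed limits (degrees/s): [136.94, 136.94, 172.46, 180, 180, 180].

## Interface

Orientations are given as [roll, pitch, yaw] about the fixed x, y, z axes, in that order (R = Rz(yaw) Ry(pitch) Rx(roll)).
In Python, from plant import r gives the robot as it stands.
- The arm moves only by the shell command python3 -m inch 'ROWS' [OPENING] [FORCE]. ROWS is JSON, a list of rows, each an object of numbers: "x", "y", "z": the shift along the tool's x, y, z as a fraction of full scale; "yaw": the turn about the tool's z as a fraction of full scale. In form: [{"x": .., "y": .., "z": .., "yaw": ..}, ...]. A call has 1 to 5 rows; each row shifts and turns the pose as measured when the row begins, along the tool's axes as they then stand; what a row does not reach is not made up. Full scale, the value 1, is 0.025 m for a shift and 4 degrees for a turn. A row lasts 1/12 s, in which the tool goes at most 41.7 mm and 7.16 degrees, less where a joint would pass 70% of its speed; a pose out of reach is approached as far as the arm can. A call with a number of a shift or a turn outside -1 to 1 is refused whole. A call with a gripper value outside its range is refused whole. OPENING is the opening, from -1 (shut) to 1 (fully open), set as the call begins (- or left out, the last holds). The fingers move at their own pace and stop on an object; FORCE is the grip in N (left out, the last holds). Time passes only in rows, so rows that do not move let the fingers close. It gives the time, the measured TCP pose, the force and the opening at its end, in the units of the state.
- r.get_state(): the state, without advancing time (a new reading comes with each control period).
- r.capture(name): name is "scene" or "side" or "wrist"; returns (picture, depth): 400x640x3 uint8, red, green, blue; 400x640 float32, m along the optical axis (not along the pixel's ray), 0 where there is no reading.
- r.camera_info(name): a dict with "mtx" (3x3 intrinsics, pixels), "k1" (the pictures are not rectified: a ray, as slopes to the right and down, at radius r is drawn at 1 + k1 r^2 times it, then the intrinsics apply), "pose" (4x4, takes a point from camera to world coordinates). Camera axes: x right, y down, z forward; pixel columns grow to the right and rows downward; lengths in m; the calibration is good to about 2 mm. A picture is of the moment at which its call begins: read the wrist's pose just before it. camera_info takes no time and is no camera call; for the wrist camera it gives the pose at the moment of the call.
- r.close_job(): hands the job in, once; it reports no verdict.
The state is a dict: "time_s": time; "joints": joint angles; "qd": joint speeds; "joint_torque": joint torques, N m; "tcp_pos": TCP position; "eef_rot": TCP orientation; "contact_force": force on the tool from outside, world axes, zero at the start; "moment": the same for the moment, N m; "gripper_width": finger opening in m.
Only numpy, scipy, OpenCV 4.12 (cv2) and the standard library are available. Lean on these libraries where they do the work, as an engineer would, in place of code of your own. Each camera call takes 0.05 s, during which the arm holds its last target. There are 200 camera calls.

## Working session

There is one attempt and no reset: what is moved stays moved. The work goes in short steps, Python scripts to look and compute and a shell command to move; the robot and the scene stay as the last step left them, time stands still between calls to the robot, and variables do not carry over. Pictures are saved under pics/ and viewed, about 12 in all and at most 16, crops included, and the job is handed in when it is done.

```bash
ls; mkdir -p pics
cat > h.py <<'E'
import numpy as np, cv2
from plant import r
def cap(n,save=None):
    ci=r.camera_info(n); im,d=r.capture(n)
    if save: cv2.imwrite('pics/'+save,im[:,:,::-1])
    return im,d,ci
def ray(ci,u,v):
    K=np.array(ci['mtx']);P=np.array(ci['pose'])
    x=(np.asarray(u,float)-K[0,2])/K[0,0];y=(np.asarray(v,float)-K[1,2])/K[1,1]
    xd,yd=x.copy(),y.copy()
    for _ in range(20):
        s=1+ci['k1']*(x*x+y*y); x,y=xd/s,yd/s
    return P[:3,3],np.stack([x,y,np.ones_like(x)],-1)@P[:3,:3].T
def onz(ci,u,v,z):
    o,d=ray(ci,u,v); return o+d*((z-o[2])/d[...,2])[...,None]
def cloud(ci,D):
    v,u=np.mgrid[0:D.shape[0],0:D.shape[1]]
    o,d=ray(ci,u,v); return o+d*D[...,None]
def proj(ci,p):
    K=np.array(ci['mtx']);P=np.array(ci['pose'])
    c=(np.asarray(p)-P[:3,3])@P[:3,:3]; x=c[0]/c[2];y=c[1]/c[2];s=1+ci['k1']*(x*x+y*y)
    return K[0,0]*x*s+K[0,2],K[1,1]*y*s+K[1,2]
E
python3 - <<'E'
from h import *
for n in('scene','side','wrist'):
    im,d,ci=cap(n,n+'0.png'); np.savez('pics/%s0.npz'%n,im=im,d=d,ci=np.array(ci,dtype=object))
    print(n,np.round(ci['pose'],3).tolist(),np.round(ci['mtx'],1).tolist(),ci['k1'])
s=r.get_state();print(s)
E
```

```text
pics
scene [[0.683, 0.518, -0.515, 1.079], [0.731, -0.47, 0.495, -0.538], [0.015, -0.714, -0.7, 0.863], [0.0, 0.0, 0.0, 1.0]] [[402.3, 0.0, 323.5], [0.0, 402.3, 203.1], [0.0, 0.0, 1.0]] -0.04697310372386327
side [[0.78, -0.343, 0.524, 0.006], [-0.626, -0.409, 0.664, -0.643], [-0.013, -0.846, -0.534, 0.624], [0.0, 0.0, 0.0, 1.0]] [[410.0, 0.0, 315.9], [0.0, 410.0, 198.8], [0.0, 0.0, 1.0]] -0.011180381192041393
wrist [[-1.0, 0.0, -0.001, 0.674], [0.0, 0.969, 0.249, -0.067], [0.001, 0.249, -0.969, 0.383], [0.0, 0.0, 0.0, 1.0]] [[342.7, 0.0, 320.3], [0.0, 342.7, 203.2], [0.0, 0.0, 1.0]] -0.04031280928433535
{'time_s': 0.15, 'joints': array([ 1.65085400e+01,  2.05809074e+01,  6.45862895e-01, -1.31363843e-02,
       -7.01377288e+01, -1.65080151e+01]), 'qd': array([-0.02881726, -0.11067458,  0.1023666 ,  0.09786445, -0.16734394,
       -0.03127914]), 'joint_torque': array([ 1.39394037e-04, -5.83274567e+01,  2.93289685e+01,  7.00122759e+00,
        8.75052094e-03, -9.76538854e-05]), 'tcp_pos': array([ 6.74635519e-01, -1.83532062e-05,  2.36855329e-01]), 'eef_rot': array([ 1.79926717e+02, -8.83841899e-03, -9.00039405e+01]), 'contact_force': array([-0.22913048,  0.4066434 ,  0.00272539]), 'moment': array([-0.00697436, -0.05523549, -0.03294839]), 'gripper_width': 0.08781849453546155}
```

View pics/scene0.png

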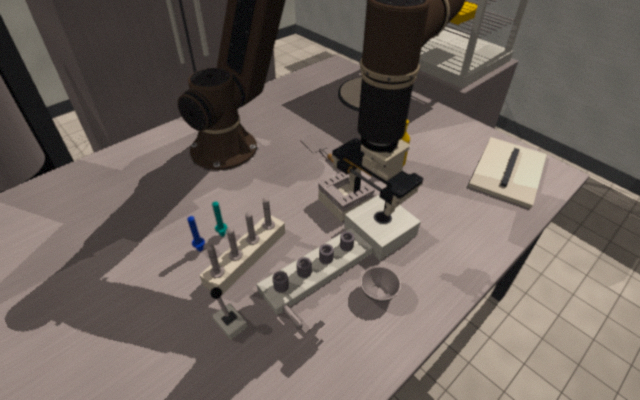

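View pics/side0.png

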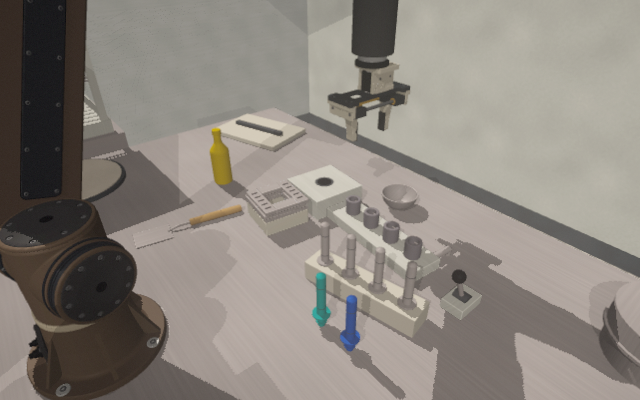

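The scene picture shows four grey stems in the white rack at (212,260), (233,243), (251,228) and (266,210). There are blue (197,235) and turquoise (220,220) look-alikes beside it, which are not to be touched. The sockets are at (281,281), (304,267), (326,254) and (347,241), the plate stack at (345,190), the shelf at (382,225) and the valve at (225,310). Next I'll make a height map.

```bash
cat > hm.py <<'E'
from h import *
def load(n):
    z=np.load('pics/%s.npz'%n,allow_pickle=True); return z['im'],z['d'],z['ci'].item()
if __name__=='__main__':
    X0,Y0,S=0.3,-0.5,600
    H=np.zeros((480,480));C=np.zeros((480,480,3),np.uint8)
    for n in('side0','scene0'):
        im,d,ci=load(n);p=cloud(ci,d);m=(d>0)&(p[...,2]<0.2)&(p[...,2]>-0.02)
        q=p[m];c=im[m]
        i=((q[:,0]-X0)*S).astype(int);j=((q[:,1]-Y0)*S).astype(int)
        k=(i>=0)&(i<480)&(j>=0)&(j<480)
        for a,b,zz,cc in zip(i[k],j[k],q[k][:,2],c[k]):
            if zz>H[a,b] or not C[a,b].any(): H[a,b]=max(zz,H[a,b]);C[a,b]=cc
    A=C[::-1,::-1,::-1]; B=cv2.applyColorMap((np.clip(H/0.16,0,1)*255).astype(np.uint8),cv2.COLORMAP_TURBO)[::-1,::-1]
    cv2.imwrite('pics/hm.png',cv2.resize(np.hstack([A[60:,40:440],B[60:,40:440]]),(800,420)))
E
python3 hm.py
```

```text
(no output)
```

View pics/hm.png

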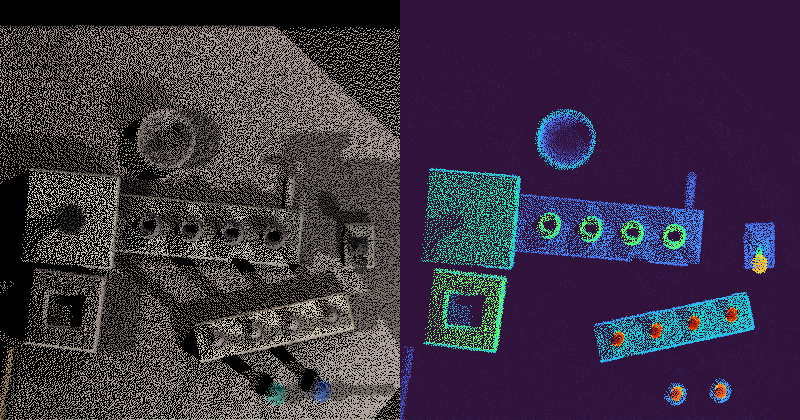

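View pics/wrist0.png

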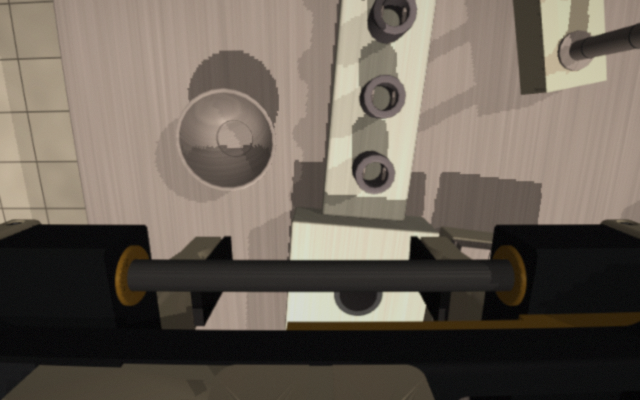

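The height map gives the layout: sockets in a row, the rack yawed about 10°, four stems and the plate stack on the robot's side of the shelf. The wrist picture shows three empty sockets at (392,15), (382,97) and (375,172). Next are fits.

```bash
cat > m.py <<'E'
from hm import *
from scipy.optimize import least_squares
from scipy.cluster.hierarchy import fcluster,linkage
def clus(q,t):
    l=fcluster(linkage(q[:,:2],'single'),t,'distance'); return [q[l==k] for k in set(l) if (l==k).sum()>12]
def circ(q,R=None):
    c0=q[:,:2].mean(0)
    if R: f=lambda p:np.hypot(q[:,0]-p[0],q[:,1]-p[1])-R; p=least_squares(f,c0,loss='soft_l1',f_scale=.001)
    return p.x,np.sqrt((p.fun**2).mean())
if __name__=='__main__':
  np.set_printoptions(suppress=True,precision=4)
  for n in('side0','scene0'):
    im,d,ci=load(n);p=cloud(ci,d);x,y,z=p[...,0],p[...,1],p[...,2]
    hsv=cv2.cvtColor(im,cv2.COLOR_RGB2HSV); sat=hsv[...,1]
    base=(d>0)&(x>.3)&(x<.9)&(y>-.4)&(y<.4)
    print(n)
    q=p[base&(abs(z)<.012)&(x<.7)];print('table z',np.median(q[:,2]))
    for c in clus(p[base&(z>.075)&(z<.142)&(x<.66)&(y<.05)&(y>-.35)],.02):
        ctr,e=circ(c,.009); uv=proj(ci,np.r_[ctr,.12]); print('stem?',ctr,'%.4f'%e,len(c),'zmax',c[:,2].max(),'hue/sat', np.median(hsv[int(uv[1])-3:int(uv[1])+4,int(uv[0])-3:int(uv[0])+4,:2],axis=(0,1)))
    for c in clus(p[base&(z>.066)&(z<.075)&(y<.1)&(x>.55)],.006):
        (cx,cy),rr=cv2.minEnclosingCircle(c[:,:2].astype(np.float32)); print('port?',cx,cy,rr,len(c),np.median(c[:,2]))
    q=p[base&(z>.066)&(z<.074)&(y>.05)&(x<.64)]
    for c in clus(q,.01):
        R=cv2.minAreaRect((c[:,:2]*1000).astype(np.float32)); print('plate',R,len(c),np.median(c[:,2]))
    q=p[base&(z>.054)&(z<.062)&(y>.02)&(x>.5)]
    for c in clus(q,.008):
        if len(c)>100: print('shelf',cv2.minAreaRect((c[:,:2]*1000).astype(np.float32)),len(c),np.median(c[:,2]))
    q=p[base&(z>.1)&(hsv[...,0]<35)&(hsv[...,0]>18)&(sat>150)];
    if len(q): print('mustard',q.mean(0),q.max(0),q.min(0))
    q=p[base&(z>.02)&(y<-.22)&(x>.55)&(z<.15)]
    if len(q): print('valve',q.mean(0),q.max(0),q.min(0)); k=q[q[:,2]>.06];print('knob',k.mean(0),k.min(0),k.max(0))
E
python3 m.py
```

```text
side0
table z 0.0006002755539045168
stem? [ 0.4746 -0.3178] 0.0008 298 zmax 0.1418839533351836 hue/sat [12. 28.]
stem? [ 0.4611 -0.2541] 0.0008 270 zmax 0.14197733766044496 hue/sat [12. 28.]
stem? [ 0.4336 -0.1267] 0.0009 229 zmax 0.1417727095368433 hue/sat [12. 28.]
stem? [ 0.4472 -0.1904] 0.0008 251 zmax 0.14177231967770593 hue/sat [12. 27.]
stem? [ 0.3471 -0.2995] 0.0018 298 zmax 0.13176432982475766 hue/sat [110. 156.]
stem? [ 0.3428 -0.2245] 0.0018 265 zmax 0.13109874600240723 hue/sat [ 87. 159.]
port? 0.5677461624145508 -0.36563464999198914 0.005080282222479582 13 0.07090197873712512
port? 0.6216149926185608 -0.013608657754957676 0.01963101141154766 84 0.07006944469656057
port? 0.6040552854537964 -0.22272340953350067 0.019680913537740707 125 0.06979094678855491
port? 0.6156899333000183 -0.08248744159936905 0.02003253623843193 97 0.07019155672584887
port? 0.6108552813529968 -0.15235492587089539 0.019598057493567467 111 0.06956142772867357
plate ((481.9127502441406, 125.00482177734375), (123.49989318847656, 121.41130828857422), 83.66150665283203) 983 0.0708200122196696
plate ((457
[... 1256 characters left out ...]
9696818570099
port? 0.6272509098052979 -0.016155268996953964 0.019143318757414818 75 0.06854983119316571
port? 0.621142566204071 -0.08451806753873825 0.019657207652926445 77 0.06804386878081314
plate ((486.08880615234375, 121.61492919921875), (122.3445053100586, 121.76024627685547), 83.2292251586914) 625 0.06809314330852068
shelf ((637.123046875, 113.11775207519531), (152.20858764648438, 151.486572265625), 85.7003402709961) 1749 0.056302387243555296
mustard [0.6171 0.162  0.3688] [0.7271 0.3992 0.6525] [ 0.4769 -0.3626  0.1002]
valve [ 0.6052 -0.3024  0.0379] [ 0.7093 -0.22    0.1111] [ 0.5509 -0.3913  0.0201]
knob [ 0.5836 -0.3171  0.0835] [ 0.5509 -0.3784  0.06  ] [ 0.6261 -0.2204  0.1111]
```

```bash
python3 -m inch '[{"x":0.5,"y":0.96},{"x":0.5,"y":0.96},{"x":0.5,"y":0.96},{"x":0.5,"y":0.96},{"x":0.5,"y":0.96}]'; python3 -m inch '[{"x":0.5,"y":0.96},{"x":0.5,"y":0.96,"z":0.4},{"x":0.5,"y":0.96,"z":0.4},{"x":0.5,"y":0.96,"z":0.4},{"x":0.5,"y":0.96,"z":0.4}]'; python3 -m inch '[{},{}]'
cat > w.py <<'E'
# wrist look: rims/tops by contour at given plane
from m import *
import sys
np.set_printoptions(suppress=True,precision=4)
im,d,ci=cap('wrist','w%s.png'%sys.argv[1]);np.savez('pics/w%s.npz'%sys.argv[1],im=im,d=d,ci=np.array(ci,dtype=object))
s=r.get_state();print(s['time_s'],s['tcp_pos'],s['eef_rot'],s['contact_force'],s['gripper_width'])
p=cloud(ci,d);x,y,z=p[...,0],p[...,1],p[...,2]
B=(d>.1)
for nm,lo,hi in(('stemtop',.14,.15),('rim',.066,.074)):
    q=p[B&(z>lo)&(z<hi)]
    if len(q)<20: continue
    if len(q)>4000: q=q[::len(q)//4000+1]
    for c in clus(q,.006):
        (cx,cy),rr=cv2.minEnclosingCircle(c[:,:2].astype(np.float32))
        if rr<.03: print(nm,np.round([cx,cy,rr,np.median(c[:,2])],4),len(c),'uv',np.round(proj(ci,[cx,cy,(lo+hi)/2])))
E
python3 w.py 1
```

```text
0.2 [ 0.6747 -0.      0.237 ] [179.939   -0.006  -90.0043] [-0.2794 -0.7851  0.0558] 0.08757444406548294
rim [ 0.4356 -0.1281  0.0093  0.0702] 155 uv [593.  46.]
rim [0.5202 0.0633 0.0162 0.0691] 321 uv [476. 252.]
rim [ 0.6115 -0.1528  0.0189  0.0692] 730 uv [395.  11.]
rim [ 0.6176 -0.0832  0.0188  0.0692] 872 uv [385.  97.]
rim [ 0.6228 -0.0137  0.0191  0.0692] 772 uv [376. 175.]validation failed for argument at $[0]...
validation failed for argument at $[0]...
validation failed for argument at $[0]...
```

View pics/w1.png

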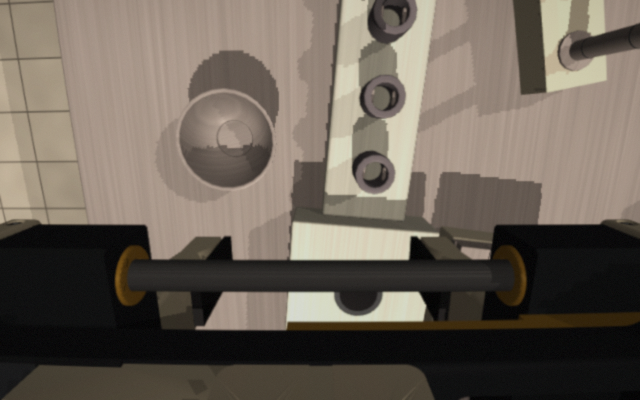

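The arm did not move: each row needs all four keys. The picture is as before, with three empty sockets at (395,11), (385,97) and (376,175).

```bash
python3 -m inch '[{"x":0.5,"y":0.96,"z":0,"yaw":0},{"x":0.5,"y":0.96,"z":0,"yaw":0},{"x":0.5,"y":0.96,"z":0,"yaw":0},{"x":0.5,"y":0.96,"z":0,"yaw":0},{"x":0.5,"y":0.96,"z":0,"yaw":0}]'; python3 -m inch '[{"x":0.5,"y":0.96,"z":0,"yaw":0},{"x":0.5,"y":0.96,"z":0.4,"yaw":0},{"x":0.5,"y":0.96,"z":0.4,"yaw":0},{"x":0.5,"y":0.96,"z":0.4,"yaw":0},{"x":0.5,"y":0.96,"z":0.4,"yaw":0}]'; python3 -m inch '[{"x":0,"y":0,"z":0,"yaw":0},{"x":0,"y":0,"z":0,"yaw":0}]'
python3 w.py 2
```

```text
time_s: 0.62
tcp_pos: [0.5532, -0.0625, 0.2328]
eef_rot: [179.7, -0.1, -89.9]
contact_force: [0.3, -1.0, -0.3]
gripper_width: 0.0876
time_s: 1.03
tcp_pos: [0.4278, -0.128, 0.1938]
eef_rot: [179.9, -0.1, -89.8]
contact_force: [-0.3, -0.1, 0.0]
gripper_width: 0.0877
time_s: 1.2
tcp_pos: [0.4216, -0.1297, 0.1921]
eef_rot: [179.7, -0.0, -90.0]
contact_force: [1.0, 0.4, 0.2]
gripper_width: 0.0876
1.25 [ 0.4214 -0.1295  0.1919] [179.6955   0.0038 -89.9653] [-1.9237 -0.8881 -1.1232] 0.08770934158258892
stemtop [ 0.4606 -0.2535  0.0088  0.1426] 523 uv [243.   3.]
stemtop [ 0.4471 -0.1919  0.009   0.1427] 764 uv [273. 124.]
stemtop [ 0.4336 -0.1285  0.0091  0.1427] 606 uv [299. 233.]
rim [ 0.6044 -0.2227  0.0198  0.0691] 1298 uv [78. 82.]
rim [ 0.6111 -0.1537  0.0196  0.069 ] 1080 uv [ 83. 172.]
rim [ 0.3446 -0.2253  0.009   0.07  ] 73 uv [422.  76.]
rim [ 0.4335 -0.131   0.0087  0.0699] 48 uv [304. 199.]
rim [ 0.4596 -0.2541  0.0088  0.0698] 67 uv [267.  34.]
```

Candidates in the side picture:
- grey stems at (325,240), (351,253), (379,268) and (409,285), which are wanted
- turquoise look-alike at (321,297) and blue at (350,320), standing on the counter

I choose the grey one nearest the shelf (wrist picture, about (299,233)) and check it in a crop.

```bash
python3 -c "
import cv2;i=cv2.imread('pics/w2.png');cv2.imwrite('pics/w2c.png',i[0:330,40:500])"
```

```text
(no output)
```

View pics/w2c.png

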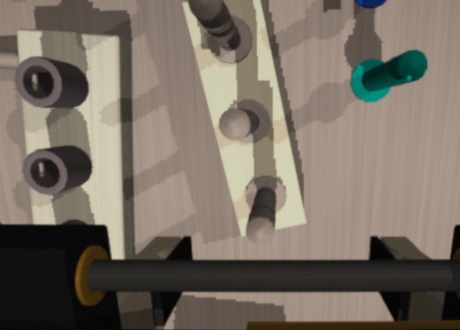

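The wanted grey stem top is at crop (258,228). The turquoise one is clear of it at (405,68), and sockets 0 and 1 are empty.

```bash
python3 -m inch '[{"x":-0.04,"y":-0.5,"z":0,"yaw":0},{"x":0,"y":0,"z":0.95,"yaw":0},{"x":0,"y":0,"z":0.95,"yaw":0},{"x":0,"y":0,"z":0.95,"yaw":0},{"x":0,"y":0,"z":0.6,"yaw":0}]'; python3 -m inch '[{"x":0,"y":0,"z":0,"yaw":0},{"x":0,"y":0,"z":0,"yaw":0}]'
```

```text
time_s: 1.67
tcp_pos: [0.445, -0.1268, 0.1084]
eef_rot: [-179.5, 0.0, -89.8]
contact_force: [-0.2, -0.8, -0.4]
gripper_width: 0.0876
time_s: 1.83
tcp_pos: [0.446, -0.1261, 0.1055]
eef_rot: [-179.8, -0.0, -89.7]
contact_force: [0.8, -0.3, 0.3]
gripper_width: 0.0877
```

```bash
python3 -m inch '[{"x":0.05,"y":0.25,"z":0.15,"yaw":0},{"x":0,"y":0,"z":0,"yaw":0},{"x":0,"y":0,"z":0,"yaw":0}]'; python3 -m inch '[{"x":0,"y":0,"z":0,"yaw":0}]'; python3 -m inch '[{"x":0,"y":0,"z":0,"yaw":0}]'
```

```text
time_s: 2.08
tcp_pos: [0.4421, -0.1269, 0.1032]
eef_rot: [-179.7, -0.1, -89.7]
contact_force: [0.4, -0.6, 0.6]
gripper_width: 0.0875
time_s: 2.17
tcp_pos: [0.4425, -0.1268, 0.1039]
eef_rot: [-179.6, -0.0, -89.7]
contact_force: [0.6, 0.5, 0.9]
gripper_width: 0.0878
time_s: 2.25
tcp_pos: [0.443, -0.1268, 0.1046]
eef_rot: [-179.5, -0.0, -89.7]
contact_force: [0.1, -0.1, 0.7]
gripper_width: 0.0879
```

```bash
python3 -m inch '[{"x":0.07,"y":0.36,"z":0.3,"yaw":0},{"x":0,"y":0,"z":0,"yaw":0}]';  python3 -m inch '[{"x":0,"y":0,"z":0,"yaw":0}]'
```

```text
time_s: 2.42
tcp_pos: [0.4341, -0.1286, 0.0975]
eef_rot: [-179.4, -0.0, -89.7]
contact_force: [-1.7, 0.4, -0.8]
gripper_width: 0.0878
time_s: 2.5
tcp_pos: [0.4339, -0.1287, 0.0976]
eef_rot: [-179.3, -0.0, -89.7]
contact_force: [0.6, 0.2, 0.6]
gripper_width: 0.088
```

```bash
python3 -m inch '[{"x":0,"y":0,"z":0,"yaw":0},{"x":0,"y":0,"z":0,"yaw":0},{"x":0,"y":0,"z":0,"yaw":0},{"x":0,"y":0,"z":0,"yaw":0},{"x":0,"y":0,"z":0,"yaw":0}]' -1 50;python3 -m inch '[{"x":0,"y":0,"z":0,"yaw":0},{"x":0,"y":0,"z":0,"yaw":0}]'
```

```text
time_s: 2.92
tcp_pos: [0.4337, -0.1289, 0.0977]
eef_rot: [-179.3, -0.0, -89.7]
contact_force: [-0.6, 0.9, 1.1]
gripper_width: 0.0601
time_s: 3.08
tcp_pos: [0.4338, -0.1288, 0.0977]
eef_rot: [-179.3, -0.0, -89.7]
contact_force: [-0.3, -0.5, -0.0]
gripper_width: 0.0463
```

```bash
python3 -m inch '[{"x":0,"y":0,"z":0,"yaw":0},{"x":0,"y":0,"z":0,"yaw":0},{"x":0,"y":0,"z":0,"yaw":0},{"x":0,"y":0,"z":0,"yaw":0},{"x":0,"y":0,"z":0,"yaw":0}]';python3 -m inch '[{"x":0,"y":0,"z":0,"yaw":0},{"x":0,"y":0,"z":0,"yaw":0}]'
```

```text
time_s: 3.5
tcp_pos: [0.4338, -0.1288, 0.0978]
eef_rot: [-179.3, -0.0, -89.7]
contact_force: [-0.6, 0.3, 1.1]
gripper_width: 0.0171
time_s: 3.67
tcp_pos: [0.4338, -0.1288, 0.0978]
eef_rot: [-179.3, -0.0, -89.7]
contact_force: [-0.5, 0.1, 0.5]
gripper_width: 0.0172
```

```bash
python3 -m inch '[{"x":0,"y":0,"z":-1,"yaw":0},{"x":0,"y":0,"z":-1,"yaw":0},{"x":0,"y":0,"z":-1,"yaw":0},{"x":0,"y":0,"z":-1,"yaw":0},{"x":0,"y":0,"z":0,"yaw":0}]';python3 -m inch '[{"x":-0.57,"y":-0.95,"z":0,"yaw":0},{"x":-0.57,"y":-0.95,"z":0,"yaw":0},{"x":-0.57,"y":-0.95,"z":0,"yaw":0},{"x":-0.57,"y":-0.95,"z":0,"yaw":0}]';python3 -m inch '[{"x":-0.57,"y":-0.95,"z":0,"yaw":0},{"x":-0.57,"y":-0.95,"z":0,"yaw":0},{"x":-0.57,"y":-0.95,"z":0,"yaw":0},{"x":0,"y":0,"z":0,"yaw":0},{"x":0,"y":0,"z":0,"yaw":0}]'; python3 w.py 3
```

```text
time_s: 4.08
tcp_pos: [0.4313, -0.1289, 0.1998]
eef_rot: [-179.6, -0.1, -89.7]
contact_force: [1.6, -0.7, -1.2]
gripper_width: 0.0172
time_s: 4.42
tcp_pos: [0.5253, -0.0713, 0.2026]
eef_rot: [-179.4, 0.1, -89.9]
contact_force: [1.9, -0.6, -0.7]
gripper_width: 0.0172
time_s: 4.83
tcp_pos: [0.6027, -0.0234, 0.199]
eef_rot: [-179.5, 0.1, -89.8]
contact_force: [-0.2, 0.7, -1.4]
gripper_width: 0.0172
4.8833 [ 0.6026 -0.0235  0.1988] [-179.5474    0.0783  -89.8509] [ 0.7308 -0.2345 -1.3261] 0.01761556727642698
stemtop [ 0.6024 -0.023   0.0179  0.1493] 936 uv [321. 228.]
rim [ 0.6113 -0.1533  0.0193  0.0692] 1316 uv [310.  28.]
rim [ 0.6171 -0.0835  0.019   0.0692] 1093 uv [303. 124.]
rim [ 0.623  -0.0141  0.0189  0.0691] 609 uv [297. 209.]
rim [0.4253 0.0834 0.015  0.0692] 352 uv [514. 313.]
```

View pics/w3.png

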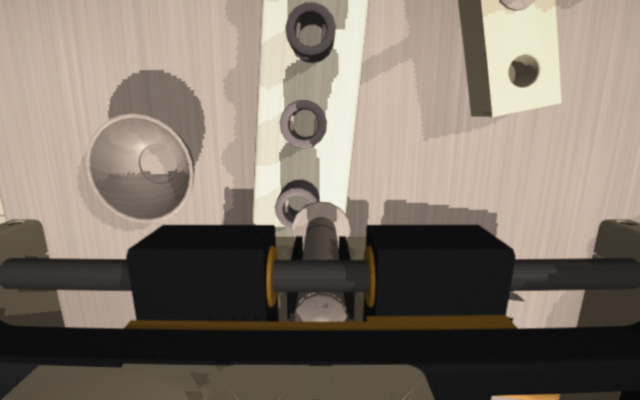

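The held stem's flange is at (321,228), socket 3's mouth just ahead at (297,209); the other sockets are empty at (303,124), (310,28).

```bash
python3 -m inch '[{"x":-0.36,"y":-0.82,"z":0,"yaw":0},{"x":0,"y":0,"z":0,"yaw":0},{"x":0,"y":0,"z":0,"yaw":0}]'; python3 w.py 4 | grep -v "rim.*-0.[0-9]*.*0.019 .*-"
```

```text
time_s: 5.13
tcp_pos: [0.6214, -0.0153, 0.1978]
eef_rot: [-179.7, 0.1, -89.9]
contact_force: [0.1, 0.0, -1.4]
gripper_width: 0.0172
5.1833 [ 0.6215 -0.0153  0.1977] [-179.6729    0.0712  -89.9013] [ 0.2042 -0.4795 -0.4966] 0.01730420714626754
stemtop [ 0.6211 -0.015   0.0179  0.1483] 1249 uv [321. 228.]
rim [ 0.6112 -0.153   0.0188  0.0692] 525 uv [335.  16.]
rim [ 0.617  -0.0835  0.0191  0.0692] 563 uv [326. 113.]
rim [ 0.6229 -0.0138  0.0189  0.0692] 301 uv [319. 201.]
rim [0.4353 0.088  0.0244 0.0692] 593 uv [524. 309.]
rim [0.4399 0.1869 0.0105 0.0692] 28 uv [503. 397.]
```

```bash
python3 -m inch '[{"x":-0.05,"y":-0.07,"z":0.7,"yaw":0},{"x":0,"y":0,"z":0.7,"yaw":0},{"x":0,"y":0,"z":0,"yaw":0},{"x":0,"y":0,"z":0,"yaw":0}]'; python3 w.py 5 | head -2
```

```text
time_s: 5.52
tcp_pos: [0.6217, -0.0157, 0.1637]
eef_rot: [-179.5, 0.1, -90.0]
contact_force: [-0.0, -0.1, -0.9]
gripper_width: 0.0177
5.5667 [ 0.6215 -0.0157  0.1636] [-179.5531    0.1116  -89.9867] [-0.7862 -0.1592 -2.0451] 0.01748582173502398
stemtop [ 0.6212 -0.017   0.0089  0.145 ] 206 uv [321. 247.]
```

```bash
python3 -m inch '[{"x":-0.09,"y":-0.1,"z":0.3,"yaw":0},{"x":-0.02,"y":0,"z":0.1,"yaw":0},{"x":0,"y":0,"z":0,"yaw":0}]'
```

```text
time_s: 5.82
tcp_pos: [0.6249, -0.013, 0.1556]
eef_rot: [-179.3, 0.1, -90.0]
contact_force: [-0.5, 0.7, -0.7]
gripper_width: 0.017
```

```bash
python3 -m inch '[{"x":0.05,"y":0.07,"z":0,"yaw":0},{"x":0,"y":0,"z":0,"yaw":0}]';python3 -m inch '[{"x":0,"y":0,"z":0.25,"yaw":0},{"x":0,"y":0,"z":0.25,"yaw":0},{"x":0,"y":0,"z":0,"yaw":0}]'
```

```text
time_s: 5.98
tcp_pos: [0.6233, -0.0142, 0.1561]
eef_rot: [-179.3, 0.1, -90.0]
contact_force: [0.6, -0.6, -0.9]
gripper_width: 0.0177
time_s: 6.23
tcp_pos: [0.6238, -0.014, 0.1434]
eef_rot: [-179.2, 0.2, -90.0]
contact_force: [-0.1, -0.7, -1.0]
gripper_width: 0.0176
```

```bash
python3 -m inch '[{"x":0,"y":0,"z":0.3,"yaw":0},{"x":0,"y":0,"z":0.3,"yaw":0},{"x":0,"y":0,"z":0.3,"yaw":0}]'
```

```text
time_s: 6.48
tcp_pos: [0.6248, -0.0143, 0.1219]
eef_rot: [-179.1, 0.1, -89.9]
contact_force: [-13.7, 5.2, 66.5]
gripper_width: 0.0175
```

```bash
python3 -m inch '[{"x":0,"y":0,"z":-0.1,"yaw":0},{"x":0,"y":0,"z":0,"yaw":0},{"x":0,"y":0,"z":0,"yaw":0}]';python3 -m inch '[{"x":0,"y":0,"z":-0.15,"yaw":0},{"x":0,"y":0,"z":0,"yaw":0}]'
```

```text
time_s: 6.73
tcp_pos: [0.6241, -0.0143, 0.1226]
eef_rot: [-179.2, 0.1, -89.9]
contact_force: [-0.0, -1.0, -0.7]
gripper_width: 0.0172
time_s: 6.9
tcp_pos: [0.6234, -0.0143, 0.1245]
eef_rot: [-179.3, 0.1, -89.9]
contact_force: [-0.1, 0.4, -1.1]
gripper_width: 0.0171
```

```bash
python3 -m inch '[{"x":0,"y":0,"z":-0.15,"yaw":0},{"x":0,"y":0,"z":0,"yaw":0}]';python3 -m inch '[{"x":0,"y":0,"z":-0.1,"yaw":0}]'
```

```text
time_s: 7.07
tcp_pos: [0.6222, -0.0141, 0.1247]
eef_rot: [-179.5, 0.1, -90.0]
contact_force: [1.1, -0.1, -0.3]
gripper_width: 0.0176
time_s: 7.15
tcp_pos: [0.6216, -0.014, 0.1256]
eef_rot: [-179.6, 0.2, -90.1]
contact_force: [7.2, -1.4, -26.8]
gripper_width: 0.0173
```

Latched (a pull meets 27 N). I'll push it back down, release, and go up.

```bash
python3 -m inch '[{"x":0,"y":0,"z":0.1,"yaw":0},{"x":0,"y":0,"z":0.13,"yaw":0}]';python3 -m inch '[{"x":0,"y":0,"z":0,"yaw":0},{"x":0,"y":0,"z":0,"yaw":0},{"x":0,"y":0,"z":0,"yaw":0},{"x":0,"y":0,"z":0,"yaw":0},{"x":0,"y":0,"z":0,"yaw":0}]' 0.0 50
```

```text
time_s: 7.32
tcp_pos: [0.623, -0.0141, 0.1221]
eef_rot: [-179.5, 0.1, -90.0]
contact_force: [-12.5, 4.9, 29.6]
gripper_width: 0.0173
time_s: 7.73
tcp_pos: [0.6253, -0.014, 0.1271]
eef_rot: [-179.1, 0.1, -89.9]
contact_force: [-1.0, -0.5, 0.2]
gripper_width: 0.0425
```

```bash
python3 -m inch '[{"x":0,"y":0,"z":-1,"yaw":0},{"x":0,"y":0,"z":-1,"yaw":0},{"x":0,"y":0,"z":-1,"yaw":0},{"x":0.5,"y":0.5,"z":0,"yaw":0},{"x":0.9,"y":0.9,"z":0,"yaw":0}]';python3 -m inch '[{"x":0.9,"y":0.9,"z":0,"yaw":0},{"x":0.9,"y":0.9,"z":0,"yaw":0},{"x":0.9,"y":0.9,"z":0,"yaw":0},{"x":0.9,"y":0.9,"z":0,"yaw":0},{"x":0.9,"y":0.9,"z":0,"yaw":0}]'; python3 -m inch '[{"x":0.3,"y":0.3,"z":0,"yaw":0},{"x":0,"y":0,"z":0,"yaw":0},{"x":0,"y":0,"z":0,"yaw":0}]'; python3 w.py 6
```

```text
time_s: 8.15
tcp_pos: [0.5909, -0.0477, 0.2036]
eef_rot: [-179.2, 0.0, -89.7]
contact_force: [-0.1, -0.7, -1.0]
gripper_width: 0.0438
time_s: 8.57
tcp_pos: [0.4756, -0.1641, 0.2035]
eef_rot: [-178.9, 0.0, -89.5]
contact_force: [-0.5, -0.5, -0.2]
gripper_width: 0.0435
time_s: 8.82
tcp_pos: [0.4633, -0.1752, 0.2044]
eef_rot: [-178.9, 0.0, -89.7]
contact_force: [0.7, -0.7, 0.9]
gripper_width: 0.0439
8.8667 [ 0.4636 -0.175   0.2044] [-178.8713    0.0176  -89.7253] [-0.1078 -0.5084  0.4484] 0.043805849956471674
stemtop [ 0.4607 -0.2556  0.009   0.1426] 727 uv [327.  91.]
stemtop [ 0.4469 -0.1918  0.009   0.1427] 576 uv [348. 199.]
rim [ 0.6049 -0.2232  0.0191  0.069 ] 1006 uv [152. 139.]
rim [ 0.6109 -0.1537  0.0189  0.0691] 531 uv [154. 220.]
rim [ 0.3457 -0.2266  0.0085  0.0699] 86 uv [469. 137.]
rim [ 0.3486 -0.3004  0.0088  0.07  ] 107 uv [475.  38.]
rim [ 0.4741 -0.3171  0.0089  0.0696] 67 uv [310.  13.]
rim [ 0.448  -0.1956  0.0082  0.0697] 31 uv [342. 173.]
```

```bash
python3 -m inch '[{"x":0.67,"y":0.67,"z":0,"yaw":0},{"x":0,"y":0,"z":0,"yaw":0},{"x":0,"y":0,"z":0.5,"yaw":0},{"x":0,"y":0,"z":0,"yaw":0}]'; python3 -m inch '[{"x":0,"y":0,"z":0,"yaw":0}]'
```

```text
time_s: 9.2
tcp_pos: [0.4505, -0.1902, 0.1917]
eef_rot: [-178.8, 0.0, -89.5]
contact_force: [-0.8, -0.3, -0.7]
gripper_width: 0.0437
time_s: 9.28
tcp_pos: [0.4515, -0.1898, 0.1919]
eef_rot: [-178.8, -0.0, -89.5]
contact_force: [-0.1, -0.1, -0.2]
gripper_width: 0.0438
```

```bash
python3 -m inch '[{"x":0.16,"y":0.2,"z":0,"yaw":0},{"x":0,"y":0,"z":0.8,"yaw":0},{"x":0,"y":0,"z":0.8,"yaw":0},{"x":0,"y":0,"z":0.8,"yaw":0},{"x":0,"y":0,"z":0.7,"yaw":0}]'; python3 -m inch '[{"x":0,"y":0,"z":0,"yaw":0},{"x":0,"y":0,"z":0,"yaw":0}]'
```

```text
time_s: 9.7
tcp_pos: [0.454, -0.1934, 0.1179]
eef_rot: [-178.2, -0.1, -89.2]
contact_force: [0.6, 0.4, -0.8]
gripper_width: 0.0435
time_s: 9.87
tcp_pos: [0.4525, -0.1931, 0.1155]
eef_rot: [-178.5, -0.1, -89.2]
contact_force: [0.1, -0.4, -0.3]
gripper_width: 0.044
```

```bash
python3 -m inch '[{"x":0,"y":0.25,"z":0.7,"yaw":0},{"x":0,"y":0,"z":0,"yaw":0},{"x":0,"y":0,"z":0,"yaw":0}]'
```

```text
time_s: 10.12
tcp_pos: [0.4492, -0.1934, 0.1011]
eef_rot: [-178.3, -0.2, -89.1]
contact_force: [1.1, -0.5, 0.2]
gripper_width: 0.0437
```

```bash
python3 -m inch '[{"x":-0.04,"y":0.1,"z":0.1,"yaw":0},{"x":0,"y":0,"z":0,"yaw":0},{"x":0,"y":0,"z":0,"yaw":0},{"x":0,"y":0,"z":0,"yaw":0},{"x":0,"y":0,"z":0,"yaw":0}]' -1 50; python3 -m inch '[{"x":0,"y":0,"z":0,"yaw":0},{"x":0,"y":0,"z":0,"yaw":0}]'
```

```text
time_s: 10.53
tcp_pos: [0.4488, -0.1926, 0.103]
eef_rot: [-178.0, -0.2, -89.0]
contact_force: [-5.6, 0.2, 7.0]
gripper_width: 0.0172
time_s: 10.7
tcp_pos: [0.4481, -0.1926, 0.1032]
eef_rot: [-178.1, -0.2, -89.0]
contact_force: [-1.1, -1.6, -1.0]
gripper_width: 0.0176
```

```bash
python3 -m inch '[{"x":0,"y":0,"z":-1,"yaw":0},{"x":0,"y":0,"z":-1,"yaw":0},{"x":0,"y":0,"z":-1,"yaw":0},{"x":0,"y":0,"z":-1,"yaw":0},{"x":0,"y":0,"z":0,"yaw":-0.2}]';python3 -m inch '[{"x":-0.6,"y":-0.95,"z":0,"yaw":0},{"x":-0.6,"y":-0.95,"z":0,"yaw":0},{"x":-0.6,"y":-0.95,"z":0,"yaw":0},{"x":-0.6,"y":-0.95,"z":0,"yaw":0}]';python3 -m inch '[{"x":-0.6,"y":-0.95,"z":0,"yaw":0},{"x":-0.6,"y":-0.95,"z":0,"yaw":0},{"x":-0.5,"y":-0.6,"z":0,"yaw":0},{"x":0,"y":0,"z":0,"yaw":0},{"x":0,"y":0,"z":0,"yaw":0}]'; python3 w.py 7
```

```text
time_s: 11.12
tcp_pos: [0.4441, -0.1923, 0.2052]
eef_rot: [-178.3, -0.2, -88.2]
contact_force: [0.8, -0.5, -0.2]
gripper_width: 0.0171
time_s: 11.45
tcp_pos: [0.538, -0.1292, 0.2108]
eef_rot: [-177.9, -0.2, -88.5]
contact_force: [0.1, 0.0, -0.1]
gripper_width: 0.0171
time_s: 11.87
tcp_pos: [0.6071, -0.079, 0.2097]
eef_rot: [-177.8, -0.1, -88.3]
contact_force: [-1.1, -0.3, 0.2]
gripper_width: 0.0172
11.9167 [ 0.6069 -0.0792  0.2096] [-177.8088   -0.1283  -88.2779] [ 0.3466 -0.58   -0.2636] 0.01761787263606288
rim [0.4274 0.1243 0.005  0.0691] 34 uv [496. 398.]
rim [ 0.6054 -0.2225  0.019   0.0692] 876 uv [335.  13.]
rim [ 0.6112 -0.1533  0.0192  0.0692] 1051 uv [324. 106.]
rim [ 0.617  -0.0835  0.019   0.0691] 692 uv [315. 191.]
```

```bash
python3 -c "
from plant import r;print(r.get_state()['joints'].round(2))"; python3 -m inch '[{"x":0,"y":0,"z":-0.15,"yaw":0.1},{"x":0,"y":0,"z":-0.15,"yaw":0.1},{"x":0,"y":0,"z":-0.15,"yaw":0.1},{"x":0,"y":0,"z":-0.15,"yaw":0.1},{"x":0,"y":0,"z":-0.15,"yaw":0.1}]';python3 -c "
from plant import r;print(r.get_state()['joints'].round(2))"
```

```text
[ 11.13  14.5  -11.96   0.55 -61.4   -9.66]
time_s: 12.33
tcp_pos: [0.6033, -0.0812, 0.2293]
eef_rot: [-177.9, -0.0, -90.6]
contact_force: [-0.2, -0.8, -1.4]
gripper_width: 0.0174
[ 10.98  13.44 -10.67   0.51 -63.84 -11.78]
```

```bash
g(){ grep -E "tcp|eef"; }; python3 -m inch '[{"x":0,"y":0.2,"z":0,"yaw":0},{"x":0,"y":0.2,"z":0,"yaw":0},{"x":0,"y":0.2,"z":0,"yaw":0},{"x":0,"y":0.2,"z":0,"yaw":0},{"x":0,"y":0.2,"z":0,"yaw":0}]'|g; python3 -m inch '[{"x":0,"y":-1,"z":0,"yaw":0},{"x":0,"y":0,"z":0,"yaw":0},{"x":0,"y":0,"z":0,"yaw":0}]'|g; python3 -m inch '[{"x":0,"y":-0.2,"z":0,"yaw":0},{"x":0,"y":-0.2,"z":0,"yaw":0},{"x":0,"y":-0.2,"z":0,"yaw":0},{"x":0,"y":-0.2,"z":0,"yaw":0},{"x":0,"y":-0.2,"z":0,"yaw":0}]'|g; python3 -m inch '[{"x":0,"y":1,"z":0,"yaw":0},{"x":0,"y":0,"z":0,"yaw":0},{"x":0,"y":0,"z":0,"yaw":0}]'|g; python3 -m inch '[{"x":0,"y":0,"z":-1,"yaw":0},{"x":0,"y":0,"z":0,"yaw":0},{"x":0,"y":0,"z":0,"yaw":0}]'|g;python3 -m inch '[{"x":0,"y":0,"z":1,"yaw":0},{"x":0,"y":0,"z":0,"yaw":0},{"x":0,"y":0,"z":0,"yaw":0}]'|g
```

```text
tcp_pos: [0.5764, -0.0817, 0.2304]
eef_rot: [-177.7, 0.0, -90.7]
tcp_pos: [0.5989, -0.0819, 0.2316]
eef_rot: [-177.7, 0.0, -90.7]
tcp_pos: [0.6247, -0.082, 0.2325]
eef_rot: [-177.8, 0.0, -90.6]
tcp_pos: [0.6011, -0.0817, 0.2301]
eef_rot: [-177.9, -0.0, -90.6]
tcp_pos: [0.6003, -0.0817, 0.2554]
eef_rot: [-178.0, -0.0, -90.7]
tcp_pos: [0.6035, -0.0819, 0.2326]
eef_rot: [-177.7, -0.0, -90.6]
```

```bash
g(){ grep -E "eef"; }; 
python3 -m inch '[{"x":0,"y":-0.2,"z":0,"yaw":0},{"x":0,"y":-0.2,"z":0,"yaw":0},{"x":0,"y":-0.2,"z":0,"yaw":0},{"x":0,"y":-0.2,"z":0,"yaw":0},{"x":0,"y":-0.2,"z":0,"yaw":0}]'|g; python3 -m inch '[{"x":0,"y":1,"z":0,"yaw":0},{"x":0,"y":0,"z":0,"yaw":0},{"x":0,"y":0,"z":0,"yaw":0}]'|g
python3 -m inch '[{"x":0,"y":-0.2,"z":0,"yaw":0},{"x":0,"y":-0.2,"z":0,"yaw":0},{"x":0,"y":-0.2,"z":0,"yaw":0},{"x":0,"y":-0.2,"z":0,"yaw":0},{"x":0,"y":-0.2,"z":0,"yaw":0}]'|g; python3 -m inch '[{"x":0,"y":1,"z":0,"yaw":0},{"x":0,"y":0,"z":0,"yaw":0},{"x":0,"y":0,"z":0,"yaw":0}]'|g
python3 -m inch '[{"x":0,"y":0,"z":-0.2,"yaw":0},{"x":0,"y":0,"z":-0.2,"yaw":0},{"x":0,"y":0,"z":-0.2,"yaw":0},{"x":0,"y":0,"z":-0.2,"yaw":0},{"x":0,"y":0,"z":-0.2,"yaw":0}]'|g; python3 -m inch '[{"x":0,"y":0,"z":1,"yaw":0}]'|g;python3 -m inch '[{"x":0,"y":0,"z":-0.2,"yaw":0},{"x":0,"y":0,"z":-0.2,"yaw":0},{"x":0,"y":0,"z":-0.2,"yaw":0},{"x":0,"y":0,"z":-0.2,"yaw":0},{"x":0,"y":0,"z":-0.2,"yaw":0}]'|g; python3 -m inch '[{"x":0,"y":0,"z":1,"yaw":0}]'|g;  python3 -m inch '[{"x":0,"y":0,"z":0,"yaw":0},{"x":0,"y":0,"z":0,"yaw":0}]'
```

```text
eef_rot: [-177.6, -0.1, -90.6]
eef_rot: [-177.6, -0.1, -90.6]
eef_rot: [-177.5, -0.1, -90.6]
eef_rot: [-177.6, -0.1, -90.6]
eef_rot: [-177.7, -0.1, -90.6]
eef_rot: [-177.1, -0.2, -90.6]
eef_rot: [-177.3, -0.2, -90.6]
eef_rot: [-176.6, -0.2, -90.5]
time_s: 16.67
tcp_pos: [0.6201, -0.0827, 0.2515]
eef_rot: [-176.8, -0.2, -90.5]
contact_force: [0.4, 0.0, 0.6]
gripper_width: 0.0171
```

```bash
cat > fl.py <<'E'
from m import *
np.set_printoptions(suppress=True,precision=4)
im,d,ci=cap('wrist','fl.png');s=r.get_state();t=s['tcp_pos'];p=cloud(ci,d)
print(s['time_s'],t,s['eef_rot'],s['contact_force'])
near=(np.hypot(p[...,0]-t[0],p[...,1]-t[1])<.03)&(d>.05)
q=p[near&(p[...,2]<t[2]-.03)&(p[...,2]>t[2]-.065)]
h=np.histogram(q[:,2]-t[2],bins=35,range=(-.065,-.03)); zt=h[1][np.argmax(h[0])]+.0005+t[2]
c=q[abs(q[:,2]-zt)<.002]; A=np.c_[c[:,:2]-c[:,:2].mean(0),np.ones(len(c))]
f=np.linalg.lstsq(A,c[:,2],rcond=None)[0]
(cx,cy),rr=cv2.minEnclosingCircle(c[:,:2].astype(np.float32))
print('flange',cx,cy,rr,'ztop',zt,'slope deg',np.degrees(f[:2]),len(c),'rel tcp',cx-t[0],cy-t[1],zt-t[2])
q=p[(d>.1)&(p[...,2]>.066)&(p[...,2]<.073)&(p[...,0]>.58)&(p[...,1]<0)]
for c in clus(q[::2],.006):
    (cx,cy),rr=cv2.minEnclosingCircle(c[:,:2].astype(np.float32))
    if .015<rr<.022: print('rim',cx,cy,rr)
E
python3 fl.py
```

```text
16.7167 [ 0.6195 -0.0826  0.2507] [-176.8496   -0.1507  -90.5589] [-0.6812 -0.8603 -1.9042]
flange 0.6221513152122498 -0.08314437419176102 0.01784839853644371 ztop 0.19721769883680518 slope deg [2.6684 0.1086] 1216 rel tcp 0.002607646346114323 -0.0005833869075691361 -0.05349999999999999
rim 0.6169263124465942 -0.08345727622509003 0.01892883889377117
rim 0.6110661029815674 -0.15335588157176971 0.01906743273139
rim 0.6046440005302429 -0.2230394035577774 0.019096555188298225
```

```bash
python3 -m inch '[{"x":0,"y":0.5,"z":0,"yaw":-0.1},{"x":0,"y":0,"z":0,"yaw":0},{"x":0,"y":0,"z":0.4,"yaw":0},{"x":0,"y":0,"z":0.4,"yaw":0},{"x":0,"y":0,"z":0.4,"yaw":0}]'; python3 -m inch '[{"x":0,"y":0,"z":0.4,"yaw":0},{"x":0,"y":0,"z":0.4,"yaw":0},{"x":0,"y":0,"z":0.4,"yaw":0},{"x":0,"y":0,"z":0,"yaw":0},{"x":0,"y":0,"z":0,"yaw":0}]';python3 fl.py
```

```text
time_s: 17.13
tcp_pos: [0.6116, -0.0826, 0.2251]
eef_rot: [-176.3, -0.2, -90.1]
contact_force: [-0.4, 0.1, -1.6]
gripper_width: 0.0174
time_s: 17.55
tcp_pos: [0.6123, -0.0828, 0.1865]
eef_rot: [-176.8, -0.2, -90.2]
contact_force: [-0.0, 0.7, -1.0]
gripper_width: 0.017
17.6 [ 0.612  -0.0828  0.1863] [-176.8151   -0.2087  -90.1632] [-0.7359  0.0947 -2.061 ]
flange 0.6142544746398926 -0.08230053633451462 0.01787024363875389 ztop 0.13180757895260273 slope deg [2.4723 0.5647] 1200 rel tcp 0.002221227059014619 0.0005077739717521262 -0.05449999999999999
rim 0.6050735712051392 -0.22155660390853882 0.018718618899583817
rim 0.6111313700675964 -0.15327619016170502 0.01912073604762554
rim 0.6171689629554749 -0.08412673324346542 0.018584920093417168
```

```bash
python3 -m inch '[{"x":0.05,"y":0.05,"z":0.3,"yaw":0},{"x":0,"y":0.03,"z":0.3,"yaw":0},{"x":0,"y":0.03,"z":0.3,"yaw":0},{"x":0,"y":0.03,"z":0.2,"yaw":0}]'
```

```text
time_s: 17.93
tcp_pos: [0.6115, -0.0842, 0.1586]
eef_rot: [-176.6, -0.2, -90.1]
contact_force: [0.4, -0.5, -1.3]
gripper_width: 0.0172
```

```bash
python3 -m inch '[{"x":0,"y":-0.04,"z":0.25,"yaw":0},{"x":0,"y":0,"z":0.2,"yaw":0}]';  python3 -m inch '[{"x":0,"y":0,"z":0.25,"yaw":0},{"x":0,"y":0,"z":0.3,"yaw":0}]'
```

```text
time_s: 18.1
tcp_pos: [0.613, -0.0843, 0.1461]
eef_rot: [-176.6, -0.2, -90.1]
contact_force: [0.4, 0.2, -0.3]
gripper_width: 0.0175
time_s: 18.27
tcp_pos: [0.6146, -0.0844, 0.132]
eef_rot: [-176.5, -0.2, -90.1]
contact_force: [0.9, 0.9, 0.9]
gripper_width: 0.0171
```

```bash
python3 -m inch '[{"x":0,"y":0,"z":0.25,"yaw":0}]';  python3 -m inch '[{"x":0,"y":0,"z":0.2,"yaw":0}]'; python3 -m inch '[{"x":0,"y":0,"z":0.15,"yaw":0}]'
```

```text
time_s: 18.35
tcp_pos: [0.6163, -0.0848, 0.1275]
eef_rot: [-176.3, -0.3, -90.0]
contact_force: [-16.5, 3.0, 55.9]
gripper_width: 0.0177
time_s: 18.43
tcp_pos: [0.6176, -0.0854, 0.1272]
eef_rot: [-176.2, -0.4, -89.9]
contact_force: [-21.6, 7.3, 61.4]
gripper_width: 0.0182
time_s: 18.52
tcp_pos: [0.6177, -0.0858, 0.1275]
eef_rot: [-176.2, -0.5, -89.8]
contact_force: [-15.0, 4.6, 31.3]
gripper_width: 0.0178
```

```bash
g(){ grep -E "tcp|eef|cont"; }; python3 -m inch '[{"x":0,"y":0,"z":-0.2,"yaw":0}]'|g;python3 -m inch '[{"x":0,"y":0,"z":-0.15,"yaw":0}]'|g; python3 -m inch '[{"x":0,"y":0,"z":-0.15,"yaw":0}]'|g;  python3 -m inch '[{"x":0,"y":-0.1,"z":-0.05,"yaw":0}]'|g; python3 -m inch '[{"x":0,"y":-0.1,"z":0,"yaw":0}]'|g; python3 -m inch '[{"x":0,"y":-0.1,"z":0,"yaw":0}]'|g
```

```text
tcp_pos: [0.6143, -0.0853, 0.1308]
eef_rot: [-176.5, -0.5, -89.9]
contact_force: [11.9, 1.9, -62.0]
tcp_pos: [0.6131, -0.0844, 0.1308]
eef_rot: [-176.6, -0.3, -90.0]
contact_force: [21.1, -4.2, -46.5]
tcp_pos: [0.6132, -0.0841, 0.1306]
eef_rot: [-176.6, -0.3, -90.0]
contact_force: [16.8, -6.1, -32.7]
tcp_pos: [0.6149, -0.0841, 0.1296]
eef_rot: [-176.7, -0.3, -90.1]
contact_force: [-4.3, -0.2, 1.9]
tcp_pos: [0.6157, -0.0844, 0.1283]
eef_rot: [-177.0, -0.3, -90.1]
contact_force: [-7.9, 1.0, 13.0]
tcp_pos: [0.6162, -0.0846, 0.1281]
eef_rot: [-177.3, -0.3, -90.1]
contact_force: [-10.7, 4.0, 17.6]
```

Clicked: a pull of 62 N holds. Pushing sideways against the fixed stem also straightens the tool tilt, so I'll continue that.

```bash
g(){ grep -E "tcp|eef|cont"; }; python3 -m inch '[{"x":0,"y":-0.12,"z":0,"yaw":0},{"x":0,"y":-0.12,"z":0,"yaw":0}]'|g;python3 -m inch '[{"x":0,"y":-0.12,"z":0,"yaw":0},{"x":0,"y":-0.12,"z":0,"yaw":0},{"x":0,"y":-0.12,"z":0,"yaw":0}]'|g;python3 -m inch '[{"x":0,"y":-0.12,"z":0,"yaw":0},{"x":0,"y":-0.12,"z":0,"yaw":0},{"x":0,"y":-0.12,"z":0,"yaw":0}]'|g
```

```text
tcp_pos: [0.617, -0.0848, 0.1281]
eef_rot: [-177.9, -0.3, -90.1]
contact_force: [-10.3, 4.0, 7.9]
tcp_pos: [0.618, -0.0848, 0.1279]
eef_rot: [-178.8, -0.4, -90.2]
contact_force: [-9.9, 2.4, 7.4]
tcp_pos: [0.6192, -0.0848, 0.1277]
eef_rot: [-179.7, -0.4, -90.2]
contact_force: [-8.8, 3.0, 9.0]
```

```bash
python3 -m inch '[{"x":0,"y":-0.12,"z":0,"yaw":0},{"x":0,"y":-0.12,"z":0,"yaw":0},{"x":0,"y":-0.12,"z":0,"yaw":0}]';python3 -m inch '[{"x":0,"y":0,"z":0.12,"yaw":0},{"x":0,"y":0,"z":0.05,"yaw":0}]'; python3 -m inch '[{"x":0,"y":0,"z":0,"yaw":0},{"x":0,"y":0,"z":0,"yaw":0},{"x":0,"y":0,"z":0,"yaw":0},{"x":0,"y":0,"z":0,"yaw":0},{"x":0,"y":0,"z":0,"yaw":0}]' 0.0 50
```

```text
time_s: 19.93
tcp_pos: [0.6202, -0.0848, 0.1279]
eef_rot: [179.4, -0.4, -90.3]
contact_force: [-10.0, 3.0, 8.6]
gripper_width: 0.0171
time_s: 20.1
tcp_pos: [0.6198, -0.0847, 0.1279]
eef_rot: [179.4, -0.4, -90.2]
contact_force: [-2.1, 1.0, 0.1]
gripper_width: 0.0172
time_s: 20.52
tcp_pos: [0.6217, -0.0845, 0.1291]
eef_rot: [179.7, -0.4, -90.1]
contact_force: [-0.8, 0.5, -0.7]
gripper_width: 0.0418
```

```bash
python3 -m inch '[{"x":0,"y":0,"z":-0.9,"yaw":0},{"x":0,"y":0,"z":-0.9,"yaw":0},{"x":0,"y":0,"z":-0.9,"yaw":0},{"x":0,"y":0,"z":-0.3,"yaw":0},{"x":0.5,"y":0.5,"z":0,"yaw":0}]';python3 -m inch '[{"x":0.95,"y":0.9,"z":0,"yaw":0},{"x":0.95,"y":0.9,"z":0,"yaw":0},{"x":0.95,"y":0.9,"z":0,"yaw":0},{"x":0.95,"y":0.9,"z":0,"yaw":0},{"x":0.95,"y":0.9,"z":0,"yaw":0}]'; python3 -m inch '[{"x":0.6,"y":0.6,"z":0,"yaw":0},{"x":0.3,"y":0.3,"z":0,"yaw":0},{"x":0,"y":0,"z":0,"yaw":0}]'; python3 w.py 8
```

```text
time_s: 20.93
tcp_pos: [0.6105, -0.0958, 0.2041]
eef_rot: [179.4, -0.5, -90.1]
contact_force: [1.3, -1.2, 0.6]
gripper_width: 0.0436
time_s: 21.35
tcp_pos: [0.4939, -0.2167, 0.2032]
eef_rot: [179.4, -0.5, -89.8]
contact_force: [0.2, -0.4, 0.1]
gripper_width: 0.0438
time_s: 21.6
tcp_pos: [0.464, -0.2438, 0.2021]
eef_rot: [179.3, -0.4, -90.1]
contact_force: [0.3, 0.3, -0.2]
gripper_width: 0.044
21.65 [ 0.4647 -0.2433  0.2021] [179.2839  -0.4118 -90.0607] [ 0.1863 -0.1878 -0.6304] 0.04404610019607728
stemtop [ 0.4745 -0.3189  0.0089  0.1427] 723 uv [300. 102.]
stemtop [ 0.4609 -0.2555  0.0089  0.1426] 585 uv [323. 208.]
rim [ 0.6052 -0.2246  0.019   0.069 ] 498 uv [152. 222.]
rim [ 0.4608 -0.2576  0.0089  0.07  ] 33 uv [322. 183.]
rim [ 0.3443 -0.2271  0.0089  0.07  ] 87 uv [457. 217.]
rim [ 0.3498 -0.3009  0.0085  0.07  ] 82 uv [459. 130.]
```

```bash
python3 -m inch '[{"x":0.49,"y":0.12,"z":0,"yaw":0},{"x":0,"y":0,"z":0.3,"yaw":0},{"x":0,"y":0,"z":0.5,"yaw":0},{"x":0,"y":0,"z":0.3,"yaw":0}]'; python3 -m inch '[{"x":0,"y":0,"z":0,"yaw":0}]'
```

```text
time_s: 21.98
tcp_pos: [0.4645, -0.2549, 0.1741]
eef_rot: [179.5, -0.4, -90.0]
contact_force: [0.1, 0.6, -0.9]
gripper_width: 0.0439
time_s: 22.07
tcp_pos: [0.4643, -0.254, 0.1722]
eef_rot: [179.4, -0.4, -90.0]
contact_force: [0.0, 0.3, 0.1]
gripper_width: 0.0439
```

```bash
python3 -m inch '[{"x":0.06,"y":0.12,"z":0.4,"yaw":0},{"x":0,"y":0.03,"z":0.6,"yaw":0},{"x":0,"y":0,"z":0.6,"yaw":0},{"x":0,"y":0,"z":0.6,"yaw":0},{"x":0,"y":0,"z":0.4,"yaw":0}]'; python3 -m inch '[{"x":0,"y":0,"z":0,"yaw":0}]'
```

```text
time_s: 22.48
tcp_pos: [0.4643, -0.2537, 0.1063]
eef_rot: [179.6, -0.5, -89.7]
contact_force: [0.6, 0.0, -0.3]
gripper_width: 0.0437
time_s: 22.57
tcp_pos: [0.4636, -0.2528, 0.1043]
eef_rot: [179.4, -0.4, -89.7]
contact_force: [-0.0, 0.5, -0.1]
gripper_width: 0.044
```

```bash
python3 -m inch '[{"x":0.11,"y":0.11,"z":0.2,"yaw":0},{"x":0,"y":0,"z":0,"yaw":0}]';python3 -m inch '[{"x":0,"y":0,"z":0,"yaw":0},{"x":0,"y":0,"z":0,"yaw":0},{"x":0,"y":0,"z":0,"yaw":0},{"x":0,"y":0,"z":0,"yaw":0},{"x":0,"y":0,"z":0,"yaw":0}]' -1 50; python3 -m inch '[{"x":0,"y":0,"z":0,"yaw":0},{"x":0,"y":0,"z":0,"yaw":0}]'
```

```text
time_s: 22.73
tcp_pos: [0.4614, -0.255, 0.0991]
eef_rot: [179.3, -0.4, -89.6]
contact_force: [-1.0, -0.1, -0.5]
gripper_width: 0.0439
time_s: 23.15
tcp_pos: [0.4631, -0.2552, 0.1015]
eef_rot: [179.5, -0.5, -89.6]
contact_force: [1.2, 0.7, -1.6]
gripper_width: 0.0171
time_s: 23.32
tcp_pos: [0.4633, -0.2553, 0.1019]
eef_rot: [179.6, -0.5, -89.6]
contact_force: [-1.1, -1.0, -0.7]
gripper_width: 0.0171
```

```bash
python3 -m inch '[{"x":0,"y":0,"z":-0.9,"yaw":0},{"x":0,"y":0,"z":-0.9,"yaw":0},{"x":0,"y":0,"z":-0.9,"yaw":0},{"x":0,"y":0,"z":-0.9,"yaw":0},{"x":0,"y":0,"z":-0.3,"yaw":0}]';python3 -m inch '[{"x":-0.4,"y":-0.6,"z":0,"yaw":0},{"x":-0.68,"y":-0.95,"z":0,"yaw":0},{"x":-0.68,"y":-0.95,"z":0,"yaw":0},{"x":-0.68,"y":-0.95,"z":0,"yaw":0}]';python3 -m inch '[{"x":-0.68,"y":-0.95,"z":0,"yaw":0},{"x":-0.6,"y":-0.9,"z":0,"yaw":0},{"x":-0.25,"y":-0.4,"z":0,"yaw":0},{"x":0,"y":0,"z":0,"yaw":0},{"x":0,"y":0,"z":0,"yaw":0}]'; python3 fl.py
```

```text
time_s: 23.73
tcp_pos: [0.4612, -0.254, 0.1999]
eef_rot: [179.1, -0.4, -89.7]
contact_force: [1.6, -0.3, -0.7]
gripper_width: 0.017
time_s: 24.07
tcp_pos: [0.5475, -0.1923, 0.2005]
eef_rot: [179.4, -0.4, -90.0]
contact_force: [0.3, -0.4, -0.7]
gripper_width: 0.0172
time_s: 24.48
tcp_pos: [0.6101, -0.1465, 0.1928]
eef_rot: [179.1, -0.3, -89.8]
contact_force: [-0.6, -0.1, -0.4]
gripper_width: 0.0176
24.5333 [ 0.6097 -0.1467  0.1927] [179.0709  -0.3061 -89.86  ] [ 0.2732 -0.1339 -1.1545]
flange 0.6086814403533936 -0.14689604938030243 0.01784292794764042 ztop 0.140184376365094 slope deg [-1.0636  0.2379] 1236 rel tcp -0.001017984717967102 -0.0001962186783158737 -0.05249999999999999
rim 0.6052277684211731 -0.2230755090713501 0.019049715250730515
rim 0.6112029552459717 -0.1532975733280182 0.018951335921883583
```

```bash
python3 -m inch '[{"x":0.26,"y":-0.12,"z":0,"yaw":0},{"x":0,"y":0,"z":0.3,"yaw":0},{"x":0,"y":0,"z":0.4,"yaw":0},{"x":0,"y":0,"z":0.3,"yaw":0},{"x":0,"y":0,"z":0,"yaw":0}]'
```

```text
time_s: 24.95
tcp_pos: [0.6095, -0.1563, 0.165]
eef_rot: [179.0, -0.3, -90.1]
contact_force: [-0.2, -0.8, -1.4]
gripper_width: 0.017
```

```bash
python3 -m inch '[{"x":-0.13,"y":-0.13,"z":0.2,"yaw":0},{"x":0,"y":0,"z":0,"yaw":0},{"x":0,"y":0,"z":0,"yaw":0}]'
```

```text
time_s: 25.2
tcp_pos: [0.6119, -0.1536, 0.1587]
eef_rot: [179.0, -0.3, -90.1]
contact_force: [-0.1, -0.2, -0.2]
gripper_width: 0.0171
```

```bash
g(){ grep -E "tcp|eef|cont"; }; python3 -m inch '[{"x":-0.01,"y":-0.03,"z":0.25,"yaw":0},{"x":0,"y":0,"z":0.25,"yaw":0}]'|g;  python3 -m inch '[{"x":0,"y":0,"z":0.25,"yaw":0},{"x":0,"y":0,"z":0.25,"yaw":0}]'|g; python3 -m inch '[{"x":0,"y":0,"z":0.25,"yaw":0}]'|g
```

```text
tcp_pos: [0.6136, -0.1533, 0.147]
eef_rot: [179.1, -0.3, -90.1]
contact_force: [-0.1, 0.3, -0.4]
tcp_pos: [0.6139, -0.1533, 0.1339]
eef_rot: [179.2, -0.3, -90.1]
contact_force: [1.2, -0.2, 6.9]
tcp_pos: [0.6139, -0.1533, 0.1273]
eef_rot: [179.2, -0.3, -90.1]
contact_force: [-1.4, 0.6, -0.4]
```

```bash
g(){ grep -E "tcp|eef|cont"; }; python3 -m inch '[{"x":0,"y":0,"z":0.2,"yaw":0}]'|g;python3 -m inch '[{"x":0,"y":0,"z":-0.15,"yaw":0}]'|g; python3 -m inch '[{"x":0,"y":0,"z":-0.15,"yaw":0}]'|g;python3 -m inch '[{"x":0,"y":0,"z":-0.1,"yaw":0}]'|g
```

```text
tcp_pos: [0.6143, -0.1539, 0.1256]
eef_rot: [179.3, -0.4, -90.0]
contact_force: [-21.3, 11.7, 64.4]
tcp_pos: [0.6136, -0.1537, 0.1292]
eef_rot: [179.2, -0.4, -89.9]
contact_force: [6.3, -0.6, -43.4]
tcp_pos: [0.6127, -0.153, 0.1295]
eef_rot: [179.1, -0.3, -90.0]
contact_force: [11.9, -5.9, -42.1]
tcp_pos: [0.6124, -0.1529, 0.129]
eef_rot: [179.0, -0.3, -90.1]
contact_force: [5.0, -2.8, -13.9]
```

Latched. I'll seat it, release, and go to the fourth stem.

```bash
g(){ grep -E "tcp|eef|cont"; }; python3 -m inch '[{"x":0,"y":0,"z":0.1,"yaw":0},{"x":0,"y":0,"z":0.12,"yaw":0}]'|g; python3 -m inch '[{"x":0,"y":0,"z":0,"yaw":0},{"x":0,"y":0,"z":0,"yaw":0},{"x":0,"y":0,"z":0,"yaw":0},{"x":0,"y":0,"z":0,"yaw":0},{"x":0,"y":0,"z":0,"yaw":0}]' 0.0 50|g; python3 -m inch '[{"x":0,"y":0,"z":-0.9,"yaw":0},{"x":0,"y":0,"z":-0.9,"yaw":0},{"x":0,"y":0,"z":-0.9,"yaw":0},{"x":0,"y":0,"z":-0.3,"yaw":0},{"x":0.5,"y":0.5,"z":0,"yaw":0}]'|g;python3 -m inch '[{"x":0.95,"y":0.8,"z":0,"yaw":0},{"x":0.95,"y":0.8,"z":0,"yaw":0},{"x":0.95,"y":0.8,"z":0,"yaw":0},{"x":0.95,"y":0.8,"z":0,"yaw":0},{"x":0.95,"y":0.8,"z":0,"yaw":0}]'|g; python3 -m inch '[{"x":0.6,"y":0.5,"z":0,"yaw":0},{"x":0.2,"y":0.2,"z":0,"yaw":0},{"x":0,"y":0,"z":0,"yaw":0}]'|g; python3 w.py 9
```

```text
tcp_pos: [0.6128, -0.1534, 0.1257]
eef_rot: [179.1, -0.4, -90.0]
contact_force: [-17.8, 10.3, 51.7]
tcp_pos: [0.6132, -0.1533, 0.1267]
eef_rot: [179.2, -0.4, -89.9]
contact_force: [-0.1, 0.2, 0.4]
tcp_pos: [0.6014, -0.1643, 0.2002]
eef_rot: [178.8, -0.4, -89.9]
contact_force: [1.0, -0.7, -0.8]
tcp_pos: [0.4974, -0.2852, 0.1996]
eef_rot: [178.7, -0.3, -89.6]
contact_force: [0.2, -0.5, -0.5]
tcp_pos: [0.4727, -0.3098, 0.1979]
eef_rot: [178.5, -0.2, -89.9]
contact_force: [0.5, 0.4, -0.0]
27.6667 [ 0.4732 -0.3093  0.1978] [178.4417  -0.2246 -89.8711] [-0.6791  0.365  -0.6255] 0.04399274599912064
stemtop [ 0.4747 -0.3189  0.0092  0.1427] 593 uv [314. 214.]
rim [ 0.3493 -0.3021  0.0088  0.07  ] 102 uv [462. 208.]
rim [ 0.4744 -0.3214  0.0087  0.0694] 37 uv [314. 186.]
```

```bash
python3 -m inch '[{"x":0.38,"y":-0.05,"z":0,"yaw":0},{"x":0,"y":0,"z":0.3,"yaw":0},{"x":0,"y":0,"z":0.5,"yaw":0},{"x":0,"y":0,"z":0.3,"yaw":0}]'; python3 -m inch '[{"x":0,"y":0,"z":0,"yaw":0}]'
```

```text
time_s: 28.0
tcp_pos: [0.477, -0.3184, 0.1696]
eef_rot: [178.6, -0.3, -89.7]
contact_force: [0.6, 0.1, 0.1]
gripper_width: 0.044
time_s: 28.08
tcp_pos: [0.4767, -0.3176, 0.1675]
eef_rot: [178.5, -0.2, -89.7]
contact_force: [-0.2, 0.3, 0.4]
gripper_width: 0.0436
```

```bash
python3 -m inch '[{"x":0.06,"y":0,"z":0.4,"yaw":0},{"x":0.02,"y":0,"z":0.6,"yaw":0},{"x":0.02,"y":0,"z":0.6,"yaw":0},{"x":0.02,"y":0,"z":0.6,"yaw":0},{"x":0,"y":0,"z":0.3,"yaw":0}]'; python3 -m inch '[{"x":0,"y":0,"z":0,"yaw":0}]'
```

```text
time_s: 28.5
tcp_pos: [0.4782, -0.3199, 0.1023]
eef_rot: [178.7, -0.3, -89.5]
contact_force: [-0.8, 0.2, -0.9]
gripper_width: 0.0434
time_s: 28.58
tcp_pos: [0.4774, -0.3194, 0.1003]
eef_rot: [178.5, -0.2, -89.5]
contact_force: [0.2, -0.5, 0.0]
gripper_width: 0.044
```

```bash
g(){ grep -E "tcp|eef|cont|wid"; }; python3 -m inch '[{"x":0,"y":0.11,"z":0.05,"yaw":0},{"x":0,"y":0,"z":0,"yaw":0}]'|g;python3 -m inch '[{"x":0,"y":0,"z":0,"yaw":0},{"x":0,"y":0,"z":0,"yaw":0},{"x":0,"y":0,"z":0,"yaw":0},{"x":0,"y":0,"z":0,"yaw":0},{"x":0,"y":0,"z":0,"yaw":0}]' -1 50|g; python3 -m inch '[{"x":0,"y":0,"z":0,"yaw":0},{"x":0,"y":0,"z":0,"yaw":0}]'|g
python3 -m inch '[{"x":0,"y":0,"z":-0.9,"yaw":0},{"x":0,"y":0,"z":-0.9,"yaw":0},{"x":0,"y":0,"z":-0.9,"yaw":0},{"x":0,"y":0,"z":-0.9,"yaw":0},{"x":0,"y":0,"z":-0.3,"yaw":0}]'|g;python3 -m inch '[{"x":-0.4,"y":-0.6,"z":0,"yaw":0},{"x":-0.68,"y":-0.95,"z":0,"yaw":0},{"x":-0.68,"y":-0.95,"z":0,"yaw":0},{"x":-0.68,"y":-0.95,"z":0,"yaw":0}]'|g;python3 -m inch '[{"x":-0.68,"y":-0.95,"z":0,"yaw":0},{"x":-0.4,"y":-0.5,"z":0,"yaw":0},{"x":-0.15,"y":-0.2,"z":0,"yaw":0},{"x":0,"y":0,"z":0,"yaw":0},{"x":0,"y":0,"z":0,"yaw":0}]'|g; python3 fl.py
```

```text
tcp_pos: [0.4747, -0.3192, 0.0989]
eef_rot: [178.4, -0.2, -89.4]
contact_force: [-0.5, 0.3, -0.6]
gripper_width: 0.0436
tcp_pos: [0.4764, -0.3198, 0.102]
eef_rot: [178.7, -0.3, -89.4]
contact_force: [-0.3, 0.4, -2.4]
gripper_width: 0.0175
tcp_pos: [0.4764, -0.3198, 0.1023]
eef_rot: [178.7, -0.3, -89.4]
contact_force: [0.2, 0.9, -1.6]
gripper_width: 0.0172
tcp_pos: [0.4768, -0.3185, 0.1998]
eef_rot: [178.4, -0.2, -89.5]
contact_force: [0.8, 0.2, -0.7]
gripper_width: 0.0172
tcp_pos: [0.5627, -0.257, 0.1992]
eef_rot: [178.6, -0.2, -89.9]
contact_force: [0.3, -0.1, -1.0]
gripper_width: 0.0174
tcp_pos: [0.6088, -0.2191, 0.1915]
eef_rot: [178.3, -0.1, -89.6]
contact_force: [0.7, 0.2, -0.8]
gripper_width: 0.0173
30.55 [ 0.6085 -0.2193  0.1915] [178.2477  -0.0784 -89.6514] [ 0.6895 -0.1376 -1.5545]
flange 0.6067140698432922 -0.21806783974170685 0.01809329353272915 ztop 0.13801221673708824 slope deg [-1.7857  0.5283] 1223 rel tcp -0.0017778897918766523 0.0012230247459787957 -0.05349999999999999
rim 0.6052159667015076 -0.22322994470596313 0.018868086859583855
```

```bash
python3 -m inch '[{"x":0.14,"y":0,"z":0.2,"yaw":0},{"x":0,"y":0,"z":0.3,"yaw":0},{"x":0,"y":0,"z":0.3,"yaw":0},{"x":0,"y":0,"z":0.2,"yaw":0},{"x":0,"y":0,"z":0,"yaw":0}]'
```

```text
time_s: 30.97
tcp_pos: [0.6042, -0.2261, 0.1642]
eef_rot: [178.2, -0.1, -89.9]
contact_force: [-0.4, 0.1, -1.4]
gripper_width: 0.0173
```

```bash
python3 -m inch '[{"x":-0.1,"y":-0.14,"z":0.15,"yaw":0},{"x":0,"y":0,"z":0,"yaw":0},{"x":0,"y":0,"z":0,"yaw":0}]'
```

```text
time_s: 31.22
tcp_pos: [0.6073, -0.2241, 0.1596]
eef_rot: [178.2, -0.1, -90.0]
contact_force: [0.1, -0.1, -1.1]
gripper_width: 0.0171
```

```bash
g(){ grep -E "tcp|eef|cont"; }; python3 -m inch '[{"x":-0.02,"y":-0.02,"z":0.25,"yaw":0},{"x":0,"y":0,"z":0.25,"yaw":0}]'|g;  python3 -m inch '[{"x":0,"y":0,"z":0.25,"yaw":0},{"x":0,"y":0,"z":0.25,"yaw":0}]'|g; python3 -m inch '[{"x":0,"y":0,"z":0.25,"yaw":0}]'|g;python3 -m inch '[{"x":0,"y":0,"z":0.2,"yaw":0}]'|g;python3 -m inch '[{"x":0,"y":0,"z":-0.15,"yaw":0}]'|g; python3 -m inch '[{"x":0,"y":0,"z":-0.15,"yaw":0}]'|g
```

```text
tcp_pos: [0.6086, -0.2236, 0.148]
eef_rot: [178.4, -0.1, -89.9]
contact_force: [-0.5, 0.7, -0.7]
tcp_pos: [0.6086, -0.2235, 0.1347]
eef_rot: [178.4, -0.1, -89.9]
contact_force: [-0.6, 0.7, 7.8]
tcp_pos: [0.6087, -0.2236, 0.1281]
eef_rot: [178.5, -0.1, -89.9]
contact_force: [-0.2, 0.5, -1.1]
tcp_pos: [0.6089, -0.2242, 0.1263]
eef_rot: [178.5, -0.3, -89.8]
contact_force: [-19.0, 11.4, 60.4]
tcp_pos: [0.6084, -0.224, 0.1297]
eef_rot: [178.5, -0.2, -89.8]
contact_force: [3.8, -2.1, -42.4]
tcp_pos: [0.6077, -0.2232, 0.13]
eef_rot: [178.4, -0.1, -89.9]
contact_force: [11.6, -6.3, -41.0]
```

```bash
g(){ grep -E "tcp|eef|cont"; }; python3 -m inch '[{"x":0,"y":0.12,"z":0,"yaw":0},{"x":0,"y":0.12,"z":0,"yaw":0},{"x":0,"y":0.12,"z":0,"yaw":0}]'|g;python3 -m inch '[{"x":0,"y":0.12,"z":0,"yaw":0},{"x":0,"y":0.12,"z":0,"yaw":0},{"x":0,"y":0.12,"z":0,"yaw":0}]'|g
```

```text
tcp_pos: [0.6053, -0.2235, 0.1286]
eef_rot: [179.0, -0.2, -89.8]
contact_force: [6.8, 0.1, -1.5]
tcp_pos: [0.6041, -0.2233, 0.1288]
eef_rot: [180.0, -0.3, -89.7]
contact_force: [7.0, 0.0, -3.6]
```

```bash
g(){ grep -E "tcp|eef|cont|wid"; }; python3 -m inch '[{"x":0,"y":-0.03,"z":0.1,"yaw":0},{"x":0,"y":0,"z":0.12,"yaw":0},{"x":0,"y":0,"z":0.05,"yaw":0}]'|g; python3 -m inch '[{"x":0,"y":0,"z":0,"yaw":0},{"x":0,"y":0,"z":0,"yaw":0},{"x":0,"y":0,"z":0,"yaw":0},{"x":0,"y":0,"z":0,"yaw":0},{"x":0,"y":0,"z":0,"yaw":0}]' 0.14 50|g; python3 -m inch '[{"x":0,"y":0,"z":-0.9,"yaw":0},{"x":0,"y":0,"z":-0.9,"yaw":0},{"x":0,"y":0,"z":-0.9,"yaw":0},{"x":0,"y":0,"z":-0.9,"yaw":0},{"x":0,"y":0.8,"z":0,"yaw":0.75}]'|g
python3 -m inch '[{"x":-0.5,"y":0.9,"z":0,"yaw":0.7},{"x":-0.9,"y":0.9,"z":0,"yaw":0},{"x":-0.9,"y":0.9,"z":0,"yaw":0},{"x":-0.9,"y":0.9,"z":0,"yaw":0},{"x":-0.9,"y":0.5,"z":0,"yaw":0}]'|g
python3 -m inch '[{"x":-0.9,"y":0.3,"z":0,"yaw":0},{"x":-0.5,"y":0,"z":0,"yaw":0},{"x":0,"y":0,"z":0,"yaw":0}]'|g
python3 - <<'E'
from h import *
for n in('side','scene'):
    im,d,ci=cap(n,n+'1.png'); np.savez('pics/%s1.npz'%n,im=im,d=d,ci=np.array(ci,dtype=object))
a=cv2.imread('pics/side1.png')[130:340,200:480];b=cv2.imread('pics/scene1.png')[130:340,180:460]
cv2.imwrite('pics/c1.png',cv2.resize(np.hstack([a,b]),(800,300)))
E
```

```text
tcp_pos: [0.6061, -0.2235, 0.1264]
eef_rot: [-179.9, -0.4, -89.6]
contact_force: [-3.2, 2.5, 5.1]
gripper_width: 0.0174
tcp_pos: [0.6051, -0.2234, 0.125]
eef_rot: [180.0, -0.4, -89.6]
contact_force: [-1.0, -0.7, 0.7]
gripper_width: 0.0452
tcp_pos: [0.5851, -0.2231, 0.2135]
eef_rot: [179.5, -0.4, -92.6]
contact_force: [1.2, -0.2, 0.5]
gripper_width: 0.0499
tcp_pos: [0.4882, -0.113, 0.2124]
eef_rot: [179.5, -0.4, -96.1]
contact_force: [0.2, 0.5, -0.5]
gripper_width: 0.0499
tcp_pos: [0.481, -0.0734, 0.2126]
eef_rot: [179.5, -0.4, -96.0]
contact_force: [0.2, -0.4, -0.1]
gripper_width: 0.0498
```

View pics/c1.png

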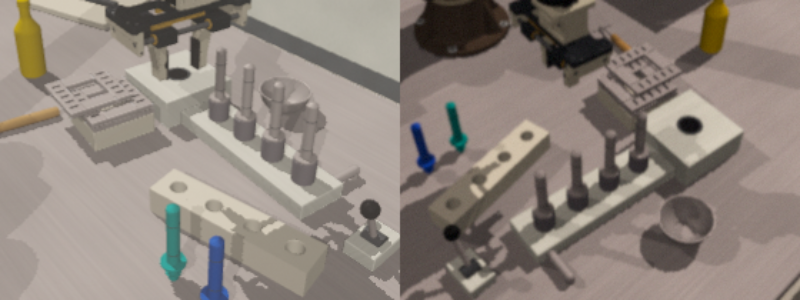

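All four stems stand in sockets 3 to 0 with flanges on the rims, in both views. The top plate (side crop (100,95)) looks turned and shifted on the stack, so I'll measure it from above with the wrist camera.

```bash
g(){ grep -E "tcp|eef"; }; python3 -m inch '[{"x":-0.95,"y":0.1,"z":0,"yaw":0},{"x":-0.95,"y":0.1,"z":0,"yaw":0},{"x":-0.95,"y":0.1,"z":0,"yaw":0},{"x":-0.95,"y":0.1,"z":0,"yaw":0},{"x":-0.95,"y":0.1,"z":0,"yaw":0}]'|g;python3 -m inch '[{"x":-0.95,"y":0.1,"z":0,"yaw":0},{"x":-0.95,"y":0.1,"z":0,"yaw":0},{"x":-0.95,"y":0.1,"z":0,"yaw":0},{"x":-0.95,"y":0.1,"z":0,"yaw":0},{"x":-0.4,"y":0,"z":0,"yaw":0}]'|g;python3 -m inch '[{"x":0,"y":0,"z":0,"yaw":0},{"x":0,"y":0,"z":0,"yaw":0}]'|g
cat > pl.py <<'E'
from m import *
import sys
np.set_printoptions(suppress=True,precision=4)
def rect(nm,p,im,lo,hi,box,side):
    m=(p[...,2]>lo)&(p[...,2]<hi)&(p[...,0]>box[0])&(p[...,0]<box[1])&(p[...,1]>box[2])&(p[...,1]<box[3])
    m=cv2.morphologyEx(m.astype(np.uint8),cv2.MORPH_OPEN,np.ones((2,2)))>0
    q=p[m]
    if len(q)<100: print(nm,'few',len(q));return
    print(nm,cv2.minAreaRect((q[:,:2]*1000).astype(np.float32)),len(q),'z',np.median(q[:,2]))
if __name__=='__main__':
    n=sys.argv[1];im,d,ci=cap(n,'p%s.png'%sys.argv[2]);s=r.get_state();print(s['time_s'],s['tcp_pos'],s['eef_rot'])
    p=cloud(ci,d);p[d<=.1]=9
    for z in np.arange(.048,.076,.002): print('%.3f'%z,((p[...,2]>z)&(p[...,2]<z+.002)&(p[...,0]>.38)&(p[...,0]<.8)&(p[...,1]>.02)&(p[...,1]<.22)).sum(),end=' ')
    print()
    rect('plate',p,im,.0655,.073,(.36,.75,.02,.24),120)
    rect('shelf',p,im,.054,.061,(.54,.75,.0,.24),150)
E
python3 pl.py wrist 1
```

```text
tcp_pos: [0.4823, 0.0419, 0.2106]
eef_rot: [179.4, -0.5, -96.6]
tcp_pos: [0.4866, 0.15, 0.2083]
eef_rot: [179.3, -0.6, -96.9]
tcp_pos: [0.4876, 0.1507, 0.2074]
eef_rot: [179.2, -0.7, -96.8]
35.2833 [0.4876 0.1503 0.2073] [179.2181  -0.7112 -96.8325]
0.048 160 0.050 115 0.052 122 0.054 710 0.056 17541 0.058 14229 0.060 2346 0.062 85 0.064 94 0.066 332 0.068 8955 0.070 2219 0.072 0 0.074 0 
plate ((4658.31640625, 4584.67919921875), (12383.255859375, 189.896484375), 46.3603401184082) 11508 z 0.06938982274217342
shelf ((4738.8359375, 4559.482421875), (12306.6904296875, 219.779296875), 47.20389175415039) 23910 z 0.057480337220811195
```

View pics/p1.png

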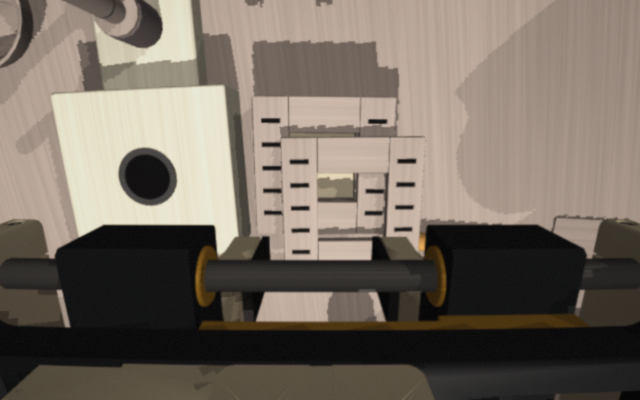

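The top plate has been knocked about 3 cm aside, toward the robot and +y. Its top edge is at row 137 (columns 282–424), and plates 0 and 1 are unmoved below with their top edge at row 97. The drain is at (147,176). Now I'll measure it.

```bash
cat > pl2.py <<'E'
from m import *
import sys
np.set_printoptions(suppress=True,precision=4)
def plate(p,d,zlo=.0655,zhi=.0725,box=(.36,.75,.0,.24)):
    m=(d>.12)&(p[...,2]>zlo)&(p[...,2]<zhi)&(p[...,0]>box[0])&(p[...,0]<box[1])&(p[...,1]>box[2])&(p[...,1]<box[3])
    m=(cv2.morphologyEx(m.astype(np.uint8),cv2.MORPH_OPEN,np.ones((3,3)))>0)&m
    n,l,st,_=cv2.connectedComponentsWithStats(m.astype(np.uint8)); k=1+np.argmax(st[1:,4]); return p[l==k],st[k]
n=sys.argv[1];im,d,ci=cap(n,'p%s.png'%sys.argv[2]);s=r.get_state();print(s['time_s'],s['tcp_pos'],s['eef_rot'])
p=cloud(ci,d)
q,st=plate(p,d)
print('plate',[np.round(v,1) for v in cv2.minAreaRect((q[:,:2]*1000).astype(np.float32))],np.median(q[:,2]),st)
# extents along axes at yaw a (plate own x,y) by robust percentile
for a in map(float,sys.argv[3:]):
    c,s_=np.cos(np.radians(a)),np.sin(np.radians(a)); X=q[:,0]*c+q[:,1]*s_;Y=-q[:,0]*s_+q[:,1]*c
    print(a,'X',np.percentile(X,[.3,99.7]),'Y',np.percentile(Y,[.3,99.7]))
q,st=plate(p,d,.0545,.061,(.53,.75,.0,.24));print('shelf',[np.round(v,1) for v in cv2.minAreaRect((q[:,:2]*1000).astype(np.float32))],np.median(q[:,2]))
g=im.max(2); # drain: dark blob
sh=onz(ci,*np.meshgrid(np.arange(640),np.arange(400)),.058)
m=(g<45)&(np.hypot(sh[...,0]-.634,sh[...,1]-.116)<.035)
if m.sum()>50:
    c=max(cv2.findContours(m.astype(np.uint8),cv2.RETR_EXTERNAL,cv2.CHAIN_APPROX_NONE)[0],key=cv2.contourArea)
    e=cv2.fitEllipse(c); print('drain',onz(ci,e[0][0],e[0][1],.058),e)
E
python3 pl2.py wrist 2 -6.8 -6 -5 -4
```

```text
35.3333 [0.4874 0.15   0.2074] [179.224   -0.7041 -96.8595]
plate [array([458.4, 156.5]), array([108.2, 120.1]), np.float64(83.4)] 0.06938473023515856 [  281   137   144   123 11485]
-6.8 X [0.3777 0.4964] Y [0.1555 0.2628]
-6.0 X [0.3804 0.4992] Y [0.1495 0.2565]
-5.0 X [0.3835 0.503 ] Y [0.1414 0.2487]
-4.0 X [0.3862 0.507 ] Y [0.133 0.241]
shelf [array([634.1, 115. ]), array([149.2, 150.5]), np.float64(84.9)] 0.05747661280229105
drain [0.6342 0.1154 0.058 ] ((147.03228759765625, 176.85202026367188), (41.26392364501953, 46.0738410949707), 132.53448486328125)
```

Plate 2's centre is about (.459,.162), yaw −6.6°. The shelf centre is (.634,.115), yaw −5°. I'll grip the near web of the plate gently, with one finger in the opening, and slide it.

```bash
python3 -m inch '[{"x":-0.1,"y":0.7,"z":0,"yaw":0},{"x":-0.1,"y":0.9,"z":0,"yaw":0},{"x":-0.1,"y":0.8,"z":0.2,"yaw":0},{"x":0,"y":0.3,"z":0.5,"yaw":0},{"x":0,"y":0,"z":0.6,"yaw":0}]';python3 -m inch '[{"x":0,"y":0,"z":0.4,"yaw":0},{"x":0,"y":0,"z":0.2,"yaw":0},{"x":0,"y":0,"z":0,"yaw":0},{"x":0,"y":0,"z":0,"yaw":0}]'
```

```text
time_s: 35.75
tcp_pos: [0.4211, 0.1608, 0.1771]
eef_rot: [179.4, -0.6, -97.3]
contact_force: [0.8, -0.5, 0.0]
gripper_width: 0.0501
time_s: 36.08
tcp_pos: [0.4194, 0.1563, 0.1602]
eef_rot: [179.3, -0.6, -97.5]
contact_force: [1.1, 0.2, -0.0]
gripper_width: 0.0504
```

```bash
python3 -m inch '[{"x":-0.4,"y":0.22,"z":0,"yaw":-0.2},{"x":-0.05,"y":0,"z":0.4,"yaw":0},{"x":-0.05,"y":0,"z":0.5,"yaw":0},{"x":-0.05,"y":0,"z":0.5,"yaw":0},{"x":-0.05,"y":0,"z":0.4,"yaw":0}]';python3 -m inch '[{"x":0,"y":0,"z":0.3,"yaw":0},{"x":0,"y":0,"z":0,"yaw":0},{"x":0,"y":0,"z":0,"yaw":0}]'
```

```text
time_s: 36.5
tcp_pos: [0.4183, 0.1744, 0.1171]
eef_rot: [179.7, -0.2, -96.7]
contact_force: [0.6, -1.2, 0.1]
gripper_width: 0.0499
time_s: 36.75
tcp_pos: [0.4176, 0.1744, 0.1071]
eef_rot: [179.6, -0.4, -96.7]
contact_force: [0.9, -1.0, 1.0]
gripper_width: 0.0498
```

```bash
python3 -m inch '[{"x":0.28,"y":0.1,"z":0,"yaw":0},{"x":0,"y":0,"z":0.3,"yaw":0},{"x":0,"y":0,"z":0.3,"yaw":0},{"x":0,"y":0,"z":0.1,"yaw":0},{"x":0,"y":0,"z":0,"yaw":0}]';python3 -m inch '[{"x":0,"y":0,"z":0,"yaw":0},{"x":0,"y":0,"z":0,"yaw":0}]'
python3 - <<'E'
from h import *
cap('side','p3.png');cap('wrist','p4.png')
a=cv2.imread('pics/p3.png')[110:290,190:430];b=cv2.imread('pics/p4.png')[60:360,120:520]
cv2.imwrite('pics/c3.png',np.hstack([cv2.resize(a,(400,300)),b]))
E
```

```text
time_s: 37.17
tcp_pos: [0.4146, 0.1675, 0.0896]
eef_rot: [179.7, -0.2, -96.7]
contact_force: [0.0, 0.3, 0.1]
gripper_width: 0.0498
time_s: 37.33
tcp_pos: [0.4146, 0.1674, 0.0894]
eef_rot: [179.7, -0.3, -96.7]
contact_force: [0.8, 0.2, 1.0]
gripper_width: 0.0499
```

View pics/c3.png

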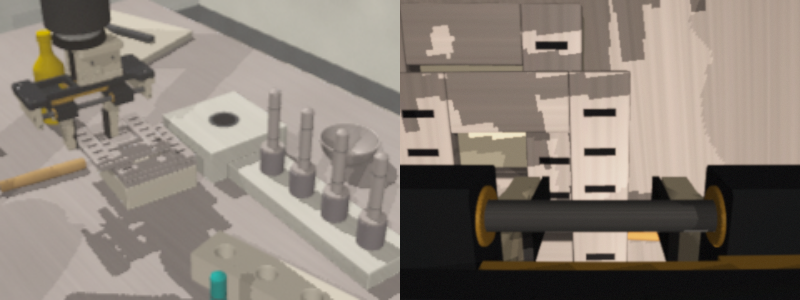

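The fingers straddle the near web: one is over the opening (crop right, about (535,190)) and the other outside it (680,190). Lowering now.

```bash
python3 -m inch '[{"x":0,"y":0,"z":0.2,"yaw":0},{"x":0,"y":0,"z":0.15,"yaw":0},{"x":0,"y":0,"z":0,"yaw":0},{"x":0,"y":0,"z":0,"yaw":0}]'
```

```text
time_s: 37.77
tcp_pos: [0.4149, 0.1679, 0.0802]
eef_rot: [179.7, -0.2, -96.7]
contact_force: [-0.3, -0.2, -0.9]
gripper_width: 0.0497
```

```bash
python3 -m inch '[{"x":0,"y":0,"z":0.15,"yaw":0},{"x":0,"y":0,"z":0.08,"yaw":0},{"x":0,"y":0,"z":0,"yaw":0}]';python3 -m inch '[{"x":0,"y":0,"z":0,"yaw":0}]'
```

```text
time_s: 38.02
tcp_pos: [0.4149, 0.1678, 0.0738]
eef_rot: [179.7, -0.2, -96.7]
contact_force: [1.1, -0.2, 0.3]
gripper_width: 0.0501
time_s: 38.1
tcp_pos: [0.4148, 0.1678, 0.0737]
eef_rot: [179.7, -0.2, -96.7]
contact_force: [0.2, 0.1, 0.1]
gripper_width: 0.0496
```

```bash
python3 -m inch '[{"x":0,"y":0,"z":0,"yaw":0},{"x":0,"y":0,"z":0,"yaw":0},{"x":0,"y":0,"z":0,"yaw":0}]' -1 6;python3 -m inch '[{"x":0,"y":0,"z":0,"yaw":0},{"x":0,"y":0,"z":0,"yaw":0}]'
```

```text
time_s: 38.35
tcp_pos: [0.4149, 0.1678, 0.0737]
eef_rot: [179.7, -0.2, -96.7]
contact_force: [0.6, -0.6, -0.1]
gripper_width: 0.0349
time_s: 38.52
tcp_pos: [0.4149, 0.1679, 0.0738]
eef_rot: [179.7, -0.2, -96.7]
contact_force: [0.2, -0.5, -1.9]
gripper_width: 0.0304
```

```bash
python3 -m inch '[{"x":0.03,"y":-0.2,"z":0,"yaw":0},{"x":0.04,"y":-0.3,"z":0,"yaw":0},{"x":0.04,"y":-0.3,"z":0,"yaw":0}]'
```

```text
time_s: 38.77
tcp_pos: [0.4345, 0.1625, 0.0738]
eef_rot: [179.7, -0.2, -96.6]
contact_force: [1.0, 0.0, -0.5]
gripper_width: 0.0301
```

```bash
python3 -m inch '[{"x":0.04,"y":-0.3,"z":0,"yaw":0},{"x":0.04,"y":-0.3,"z":0,"yaw":0},{"x":0.04,"y":-0.3,"z":0,"yaw":0},{"x":0.04,"y":-0.3,"z":0,"yaw":0}]'; python3 -m inch '[{"x":0.04,"y":-0.3,"z":0,"yaw":0},{"x":0.04,"y":-0.3,"z":0,"yaw":0}]'
```

```text
time_s: 39.1
tcp_pos: [0.4675, 0.154, 0.0738]
eef_rot: [179.6, -0.2, -96.6]
contact_force: [-1.6, 0.5, 2.9]
gripper_width: 0.0297
time_s: 39.27
tcp_pos: [0.484, 0.1496, 0.0738]
eef_rot: [179.6, -0.2, -96.7]
contact_force: [-3.6, 1.2, 3.9]
gripper_width: 0.03
```

```bash
python3 -m inch '[{"x":0,"y":0,"z":0,"yaw":0},{"x":0,"y":0,"z":0,"yaw":0}]'
python3 - <<'E'
from h import *
cap('side','p5.png');cap('scene','p6.png')
a=cv2.imread('pics/p5.png')[110:290,190:430];b=cv2.imread('pics/p6.png')[120:270,290:490]
cv2.imwrite('pics/c5.png',np.hstack([cv2.resize(a,(400,300)),cv2.resize(b,(400,300))]))
E
```

```text
time_s: 39.43
tcp_pos: [0.4861, 0.1493, 0.0738]
eef_rot: [179.7, -0.2, -96.7]
contact_force: [-5.1, 1.2, 6.1]
gripper_width: 0.0302
```

View pics/c5.png

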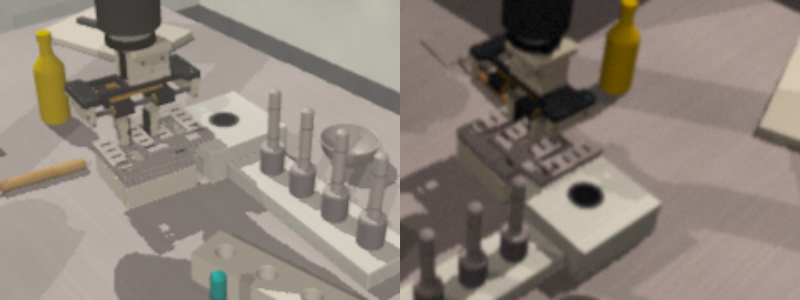

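Run:
```python
from m import *
np.set_printoptions(suppress=True,precision=4)
for n in('side','scene'):
    im,d,ci=cap(n);p=cloud(ci,d)
    im0,d0,ci0=load(n+'0');p0=cloud(ci0,d0)
    dz={'side':.0009,'scene':-.0018}[n]
    for nm,P,D in(('old',p0,d0),('now',p,d)):
      for lo,hi,t in((.066,.074,'top'),(.0565,.063,'p1'),(.03,.056,'low')):
        q=P[(D>0)&(P[...,2]-dz>lo)&(P[...,2]-dz<hi)&(P[...,0]>.38)&(P[...,0]<(.62 if t=='top' else .55))&(P[...,1]>.04)&(P[...,1]<.24)]
        if len(q)>20: print(n,nm,t,len(q),'x',np.percentile(q[:,0],[1,99]),'y',np.percentile(q[:,1],[1,99]),[np.round(v) for v in cv2.minAreaRect((q[:,:2]*1000).astype(np.float32))])
```

```text
side old top 958 x [0.4189 0.5423] y [0.0617 0.1864] [array([482., 125.]), array([123., 121.]), np.float64(83.0)]
side old p1 194 x [0.4135 0.5273] y [0.0611 0.1888] [array([480., 125.]), array([121., 123.]), np.float64(83.0)]
side old low 673 x [0.4136 0.5302] y [0.061  0.1863] [array([479., 126.]), array([123., 122.]), np.float64(82.0)]
side now top 758 x [0.4555 0.59  ] y [0.0803 0.2022] [array([522., 146.]), array([125., 137.]), np.float64(83.0)]
side now p1 674 x [0.4144 0.5419] y [0.063  0.1907] [array([488., 135.]), array([141., 136.]), np.float64(83.0)]
side now low 590 x [0.4136 0.5308] y [0.0606 0.1875] [array([480., 124.]), array([120., 125.]), np.float64(81.0)]
scene old top 715 x [0.4228 0.5501] y [0.0582 0.175 ] [array([485., 122.]), array([122., 124.]), np.float64(83.0)]
scene old p1 57 x [0.4234 0.5476] y [0.0571 0.1575] [array([485., 112.]), array([ 98., 119.]), np.float64(83.0)]
scene old low 487 x [0.4228 0.5493] y [0.0581 0.1693] [array([485., 122.]), array([122., 122.]), np.float64(83.0)]
scene now top 754 x [0.4687 0.5968] y [0.0779 0.1978] [array([527., 143.]), array([124., 136.]), np.float64(84.0)]
scene now p1 519 x [0.4192 0.5468] y [0.0607 0.1708] [array([486., 120.]), array([115., 132.]), np.float64(85.0)]
scene now low 286 x [0.4182 0.5493] y [0.0572 0.1691] [array([483., 119.]), array([120., 128.]), np.float64(86.0)]
```

Plate 1 has not moved, and plate 2's leading edge is over the shelf. I'm relieving the slight down-press and carrying on.

```bash
python3 -m inch '[{"x":0,"y":0,"z":-0.03,"yaw":-0.1},{"x":0.04,"y":-0.2,"z":0,"yaw":-0.1}]'; python3 -m inch '[{"x":0.04,"y":-0.3,"z":0,"yaw":0},{"x":0.04,"y":-0.3,"z":0,"yaw":0}]'
```

```text
time_s: 39.8
tcp_pos: [0.4897, 0.1477, 0.0741]
eef_rot: [179.6, -0.2, -95.8]
contact_force: [-0.4, -0.7, -1.6]
gripper_width: 0.0301
time_s: 39.97
tcp_pos: [0.5044, 0.144, 0.0738]
eef_rot: [179.6, -0.3, -95.7]
contact_force: [-2.4, 1.8, 1.7]
gripper_width: 0.0298
```

```bash
python3 -m inch '[{"x":0.06,"y":-0.3,"z":-0.02,"yaw":-0.05},{"x":0.06,"y":-0.3,"z":0,"yaw":-0.05},{"x":0.06,"y":-0.3,"z":0,"yaw":-0.03},{"x":0.06,"y":-0.3,"z":0,"yaw":0}]'; python3 -m inch '[{"x":0.06,"y":-0.3,"z":0,"yaw":0},{"x":0.06,"y":-0.3,"z":0,"yaw":0}]'
```

```text
time_s: 40.3
tcp_pos: [0.5372, 0.1341, 0.0738]
eef_rot: [179.5, -0.3, -95.1]
contact_force: [-3.3, 1.7, 3.7]
gripper_width: 0.0297
time_s: 40.47
tcp_pos: [0.5535, 0.129, 0.0737]
eef_rot: [179.5, -0.3, -95.2]
contact_force: [-1.8, 0.8, 2.1]
gripper_width: 0.0304
```

```bash
python3 -m inch '[{"x":0.05,"y":-0.3,"z":0,"yaw":0},{"x":0.05,"y":-0.3,"z":0,"yaw":0},{"x":0.05,"y":-0.3,"z":0,"yaw":0},{"x":0.05,"y":-0.2,"z":0,"yaw":0},{"x":0,"y":0,"z":0,"yaw":0}]'; python3 -m inch '[{"x":0,"y":0,"z":0,"yaw":0},{"x":0,"y":0,"z":0,"yaw":0}]'
```

```text
time_s: 40.88
tcp_pos: [0.5855, 0.1199, 0.0725]
eef_rot: [179.5, -0.3, -95.2]
contact_force: [0.3, 0.5, -2.8]
gripper_width: 0.0301
time_s: 41.05
tcp_pos: [0.5857, 0.1196, 0.072]
eef_rot: [179.5, -0.3, -95.3]
contact_force: [0.5, 0.9, -1.2]
gripper_width: 0.0302
```

```bash
python3 -m inch '[{"x":0,"y":-0.14,"z":0,"yaw":0},{"x":0,"y":0,"z":0,"yaw":0},{"x":0,"y":0,"z":0,"yaw":0}]'; python3 -m inch '[{"x":0,"y":0,"z":0,"yaw":0}]'
```

```text
time_s: 41.3
tcp_pos: [0.5888, 0.1196, 0.0723]
eef_rot: [179.5, -0.3, -95.2]
contact_force: [-1.0, -0.5, -1.9]
gripper_width: 0.0298
time_s: 41.38
tcp_pos: [0.5887, 0.1197, 0.0723]
eef_rot: [179.5, -0.3, -95.2]
contact_force: [0.1, 0.9, -1.2]
gripper_width: 0.0295
```

Opening, rising straight up, and looking from the side of it.

```bash
g(){ grep -E "tcp|eef|cont|wid"; }; python3 -m inch '[{"x":0,"y":0,"z":0,"yaw":0},{"x":0,"y":0,"z":0,"yaw":0},{"x":0,"y":0,"z":0,"yaw":0}]' 0.1 6|g; python3 -m inch '[{"x":0,"y":0,"z":-0.3,"yaw":0},{"x":0,"y":0,"z":-0.5,"yaw":0},{"x":0,"y":0,"z":-0.9,"yaw":0},{"x":0,"y":0,"z":-0.9,"yaw":0},{"x":0,"y":0,"z":-0.9,"yaw":0}]'|g;python3 -m inch '[{"x":-0.6,"y":0,"z":-0.9,"yaw":0},{"x":-0.9,"y":0,"z":-0.9,"yaw":0},{"x":-0.9,"y":-0.3,"z":0,"yaw":0},{"x":0,"y":0,"z":0,"yaw":0},{"x":0,"y":0,"z":0,"yaw":0}]'|g; python3 pl2.py wrist 7 -5; for n in side scene; do python3 pl2.py $n 8$n -5; done
```

```text
tcp_pos: [0.589, 0.1201, 0.0731]
eef_rot: [179.6, -0.3, -95.2]
contact_force: [0.4, 0.2, -0.2]
gripper_width: 0.0444
tcp_pos: [0.5868, 0.1192, 0.1605]
eef_rot: [179.1, -0.6, -95.2]
contact_force: [0.2, 1.0, -0.0]
gripper_width: 0.0482
tcp_pos: [0.6033, 0.1809, 0.2187]
eef_rot: [179.8, -0.2, -95.2]
contact_force: [0.1, -1.3, 0.3]
gripper_width: 0.048
42.5167 [0.6032 0.1808 0.2183] [179.792   -0.1585 -95.2342]
plate [array([632.9, 115.3]), array([120. , 120.6]), np.float64(84.7)] 0.06743731957591242 [  202    46   148   145 15131]
-5.0 X [0.5605 0.6799] Y [0.1104 0.2298]
shelf [array([634.2, 115.8]), array([150.4, 150.7]), np.float64(85.0)] 0.057386880395211226
drain [0.6342 0.1154 0.058 ] ((277.16796875, 121.36253356933594), (43.966941833496094, 45.50029754638672), 157.0660858154297)
42.5667 [0.6027 0.1801 0.2175] [179.726   -0.1999 -95.2674]
plate [array([632. , 117.2]), array([124.5, 123.6]), np.float64(84.3)] 0.06876478486676851 [296 165  54  31 757]
-5.0 X [0.5583 0.6789] Y [0.1101 0.2321]
shelf [array([584.3,  88.3]), array([ 97.8, 166.3]), np.float64(36.5)] 0.0585883053641304
42.6167 [0.6024 0.1797 0.217 ] [179.6738  -0.2328 -95.2952]
plate [array([583.8,  67.4]), array([11.9,  9.9]), np.float64(49.1)] 0.0667620607405377 [355 212   5   3  15]
-5.0 X [0.5687 0.5808] Y [0.1118 0.1256]
shelf [array([632.2, 119. ]), array([57.8, 55.2]), np.float64(84.3)] 0.05693431045847652
drain [0.6372 0.115  0.058 ] ((382.6142883300781, 217.2008819580078), (9.420732498168945, 13.521454811096191), 94.69842529296875)
```

View pics/p7.png

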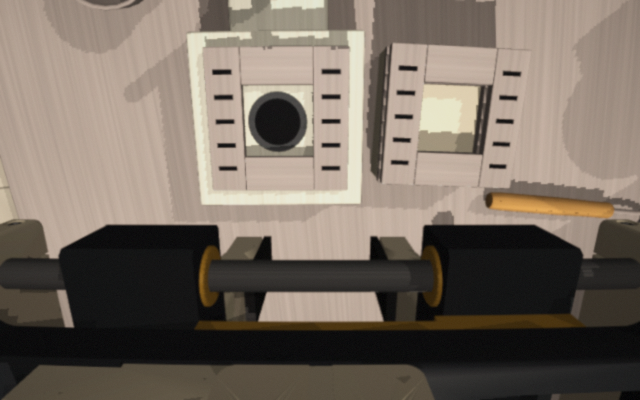

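The plate lies flat and centred: plate (632.9,115.3), shelf (634.2,115.8) mm, yaw off 0.3°, with the drain at (277,121) framed by its opening. Plates 0 and 1 are in place. Next I'll check the flange heights and locate the valve on the way.

```bash
cat > fz.py <<'E'
from m import *
np.set_printoptions(suppress=True,precision=4)
im,d,ci=cap('wrist');s=r.get_state();print(s['tcp_pos'],s['eef_rot'])
p=cloud(ci,d)
for i,c in enumerate([(.6052,-.2231),(.6111,-.1533),(.6170,-.0835),(.6229,-.0140)]):
    R=np.hypot(p[...,0]-c[0],p[...,1]-c[1]); q=p[(R>.0115)&(R<.0165)&(d>.1)&(p[...,2]<.09)&(p[...,2]>.06)]
    if len(q)>20:
        A=np.c_[q[:,:2]-c,np.ones(len(q))];print('port',i,len(q),'flange z',np.median(q[:,2]),'slope',np.degrees(np.linalg.lstsq(A,q[:,2],rcond=None)[0][:2]))
E
g(){ grep -E "tcp|eef"; }
python3 -m inch '[{"x":0.9,"y":0,"z":0,"yaw":0},{"x":0.97,"y":0,"z":0,"yaw":0},{"x":0.97,"y":0,"z":0,"yaw":-0.2},{"x":0.97,"y":0,"z":0,"yaw":-0.3},{"x":0.97,"y":0,"z":0,"yaw":-0.3}]' -1 20|g
python3 -m inch '[{"x":0.97,"y":0,"z":-0.1,"yaw":-0.3},{"x":0.97,"y":0,"z":-0.1,"yaw":0},{"x":0.97,"y":0,"z":-0.1,"yaw":0},{"x":0.5,"y":0,"z":0,"yaw":0},{"x":0,"y":0,"z":0,"yaw":0}]'|g
python3 fz.py
python3 -m inch '[{"x":0.7,"y":0.1,"z":0,"yaw":0},{"x":0.97,"y":0.1,"z":0,"yaw":0},{"x":0.97,"y":0.1,"z":0,"yaw":0},{"x":0.97,"y":0.1,"z":0,"yaw":0},{"x":0.5,"y":0,"z":0,"yaw":0}]'|g
python3 fz.py
python3 -m inch '[{"x":0.7,"y":0.1,"z":0,"yaw":0},{"x":0.97,"y":0.1,"z":0,"yaw":0},{"x":0.97,"y":0.1,"z":0,"yaw":0},{"x":0.97,"y":0.1,"z":0,"yaw":0},{"x":0.6,"y":0,"z":0,"yaw":0}]'|g
python3 -m inch '[{"x":0.2,"y":0,"z":0,"yaw":0},{"x":0,"y":0,"z":0,"yaw":0},{"x":0,"y":0,"z":0,"yaw":0}]'|g
python3 - <<'E'
from m import *
np.set_printoptions(suppress=True,precision=4)
im,d,ci=cap('wrist','v1.png');p=cloud(ci,d)
B=(d>.1)&(p[...,1]<-.3)&(p[...,0]>.48)&(p[...,0]<.72)
q=p[B&(p[...,2]>.018)&(p[...,2]<.032)];print('block',[np.round(v,1) for v in cv2.minAreaRect((q[:,:2]*1000).astype(np.float32))])
q=p[B&(p[...,2]>.07)&(p[...,2]<.13)]; print(len(q),q.min(0),q.max(0))
f=least_squares(lambda c:np.linalg.norm(q-c,axis=1)-.013,q.mean(0)-[0,0,.008],loss='soft_l1',f_scale=.001);print('knob',f.x)
E
```

```text
tcp_pos: [0.5892, 0.0567, 0.2137]
eef_rot: [179.3, -0.4, -91.8]
tcp_pos: [0.5823, -0.0401, 0.2191]
eef_rot: [178.8, -0.5, -90.9]
[ 0.5824 -0.0393  0.219 ] [178.8371  -0.4842 -90.8638]
port 1 518 flange z 0.07349129447774919 slope [-0.0335  0.3579]
port 2 437 flange z 0.07342411231325074 slope [ 0.3159 -0.0438]
port 3 259 flange z 0.07351113006408194 slope [-0.0197 -0.8546]
tcp_pos: [0.5698, -0.1408, 0.218]
eef_rot: [178.7, -0.4, -90.6]
[ 0.5699 -0.1419  0.2179] [178.6545  -0.4599 -90.6699]
port 0 470 flange z 0.07334344271205231 slope [-0.2524  0.2808]
port 1 431 flange z 0.07341106706671902 slope [-0.0371 -0.4355]
tcp_pos: [0.5595, -0.2453, 0.2173]
eef_rot: [178.6, -0.4, -90.4]
tcp_pos: [0.5596, -0.2509, 0.216]
eef_rot: [178.5, -0.4, -90.6]
block [array([ 559.3, -352.6]), array([ 63.1, 144. ]), np.float64(71.8)]
1125 [ 0.5456 -0.3773  0.0701] [ 0.5743 -0.3525  0.1104]
knob [ 0.5584 -0.3654  0.0952]
```

View pics/v1.png

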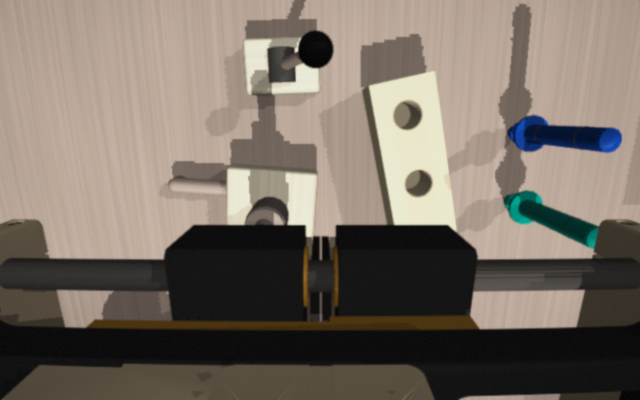

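All four flanges read 73.4 mm, so they are seated at the same height. The knob is at (316,48), which is (.558,−.365,.095). I'll approach behind it with the fingers shut.

```bash
g(){ grep -E "tcp|eef|cont|wid"; }; python3 -m inch '[{"x":0.6,"y":0.5,"z":0,"yaw":0},{"x":0.9,"y":0.5,"z":0,"yaw":0},{"x":0.9,"y":0.5,"z":0,"yaw":0},{"x":0.9,"y":0.5,"z":0,"yaw":0},{"x":0.7,"y":0.4,"z":0,"yaw":0}]'|g;python3 -m inch '[{"x":0.1,"y":0,"z":0.3,"yaw":0},{"x":0,"y":0,"z":0.6,"yaw":0},{"x":0,"y":0,"z":0.7,"yaw":0},{"x":0,"y":0,"z":0.7,"yaw":0},{"x":0,"y":0,"z":0.6,"yaw":0}]'|g;python3 -m inch '[{"x":0,"y":0,"z":0.5,"yaw":0},{"x":0,"y":0,"z":0.3,"yaw":0},{"x":0,"y":0,"z":0,"yaw":0}]'|g
```

```text
tcp_pos: [0.5014, -0.3442, 0.2179]
eef_rot: [178.5, -0.3, -89.8]
contact_force: [0.5, -0.1, -1.0]
gripper_width: 0.0003
tcp_pos: [0.5022, -0.3463, 0.1473]
eef_rot: [179.0, -0.5, -89.8]
contact_force: [0.7, 0.4, -0.7]
gripper_width: -0.0
tcp_pos: [0.5016, -0.342, 0.1225]
eef_rot: [178.8, -0.3, -89.7]
contact_force: [0.0, -0.7, 0.6]
gripper_width: 0.0004
```

```bash
g(){ grep -E "tcp|eef|cont|wid"; }; python3 -m inch '[{"x":0.5,"y":0.2,"z":0,"yaw":0},{"x":0.4,"y":0,"z":0.2,"yaw":0},{"x":0,"y":0,"z":0.4,"yaw":0},{"x":0,"y":0,"z":0.4,"yaw":0},{"x":0,"y":0,"z":0.3,"yaw":0}]'|g;python3 -m inch '[{"x":0,"y":0,"z":0,"yaw":0},{"x":0,"y":0,"z":0,"yaw":0}]'|g
```

```text
tcp_pos: [0.4992, -0.366, 0.0914]
eef_rot: [179.1, -0.5, -89.5]
contact_force: [0.4, 0.4, 0.0]
gripper_width: 0.0001
tcp_pos: [0.4978, -0.3656, 0.0887]
eef_rot: [178.9, -0.4, -89.6]
contact_force: [0.9, 0.1, -0.5]
gripper_width: 0.0005
```

```bash
g(){ grep -E "tcp|cont"; }; python3 -m inch '[{"x":0,"y":-0.4,"z":0,"yaw":0},{"x":0,"y":-0.4,"z":0,"yaw":0},{"x":0,"y":-0.4,"z":0,"yaw":0},{"x":0,"y":-0.4,"z":0,"yaw":0}]'|g; python3 -m inch '[{"x":0,"y":-0.4,"z":0,"yaw":0},{"x":0,"y":-0.4,"z":0,"yaw":0},{"x":0,"y":-0.4,"z":0,"yaw":0}]'|g;  python3 -m inch '[{"x":0,"y":-0.4,"z":0,"yaw":0}]'|g
```

```text
tcp_pos: [0.5397, -0.3652, 0.0889]
contact_force: [-2.6, -0.3, 3.0]
tcp_pos: [0.5742, -0.3649, 0.089]
contact_force: [0.8, 0.9, 2.1]
tcp_pos: [0.5855, -0.3646, 0.0887]
contact_force: [-1.3, -0.3, -0.9]
```

```bash
g(){ grep -E "tcp|cont"; }; python3 -m inch '[{"x":0,"y":-0.3,"z":0,"yaw":0}]'|g; python3 -m inch '[{"x":0,"y":-0.3,"z":0,"yaw":0}]'|g;  python3 -m inch '[{"x":0,"y":-0.3,"z":0,"yaw":0}]'|g
```

```text
tcp_pos: [0.5944, -0.3644, 0.0881]
contact_force: [-1.1, -0.3, -1.2]
tcp_pos: [0.6003, -0.3641, 0.0873]
contact_force: [-32.8, -2.5, 22.1]
tcp_pos: [0.6005, -0.3642, 0.0873]
contact_force: [-41.8, 1.5, 33.4]
```

The end stop is reached (42 N). I'm backing off and checking.

```bash
g(){ grep -E "tcp|cont"; }; python3 -m inch '[{"x":0,"y":0.3,"z":0,"yaw":0},{"x":0,"y":0.6,"z":0,"yaw":0},{"x":0,"y":0.6,"z":0,"yaw":0},{"x":0,"y":0.2,"z":-0.4,"yaw":0},{"x":0,"y":0,"z":-0.8,"yaw":0}]'|g; python3 -m inch '[{"x":0,"y":0,"z":-0.9,"yaw":0},{"x":-0.5,"y":0,"z":-0.9,"yaw":0},{"x":-0.9,"y":0,"z":-0.9,"yaw":0},{"x":-0.9,"y":0,"z":-0.3,"yaw":0},{"x":-0.9,"y":0,"z":0,"yaw":0}]'|g; python3 -m inch '[{"x":-0.5,"y":0,"z":0,"yaw":0},{"x":0,"y":0,"z":0,"yaw":0},{"x":0,"y":0,"z":0,"yaw":0}]'|g
python3 - <<'E'
from m import *
np.set_printoptions(suppress=True,precision=4)
im,d,ci=cap('wrist','v2.png');p=cloud(ci,d)
B=(d>.1)&(p[...,1]<-.33)&(p[...,0]>.53)&(p[...,0]<.72)
q=p[B&(p[...,2]>.075)&(p[...,2]<.13)]
f=least_squares(lambda c:np.linalg.norm(q-c,axis=1)-.013,q.mean(0)-[0,0,.008],loss='soft_l1',f_scale=.001);print('knob',f.x)
k0=np.array([.5584,-.3654,.0952]);h=.022
a0=np.arctan2(k0[2]-h,0); x=(f.x[0]-k0[0]);
import math
# hinge x midway solves radius .08
from scipy.optimize import brentq
print('swing rad (chord)',2*math.asin(np.hypot(x,f.x[2]-k0[2])/2/.08))
E
for n in side scene; do python3 pl2.py $n 9$n -5|head -2; done; python3 fz.py
python3 -c "
import cv2,numpy as np
a=cv2.imread('pics/p9side.png')[100:360,180:520];b=cv2.imread('pics/p9scene.png')[130:350,160:450]
cv2.imwrite('pics/fin.png',np.hstack([cv2.resize(a,(400,306)),cv2.resize(b,(400,306))]))"
```

```text
tcp_pos: [0.555, -0.364, 0.1156]
contact_force: [0.4, -0.2, -0.2]
tcp_pos: [0.5633, -0.2865, 0.2012]
contact_force: [1.0, 0.6, -0.5]
tcp_pos: [0.5667, -0.2699, 0.2059]
contact_force: [0.3, 0.0, -0.4]
knob [ 0.6274 -0.364   0.0915]
swing rad (chord) 0.8931339645618636
48.45 [ 0.5664 -0.2706  0.2053] [177.7503  -0.3273 -89.707 ]
plate [array([632. , 116.4]), array([124.4, 123.2]), np.float64(84.3)] 0.06883691704998623 [296 165  54  30 760]
48.5 [ 0.5661 -0.2709  0.2049] [177.708   -0.3207 -89.742 ]
plate [array([581.4,  85.6]), array([11.2, 19.3]), np.float64(40.8)] 0.06710001535446253 [359 207   5   6  24]
[ 0.5658 -0.271   0.2046] [177.6813  -0.3107 -89.768 ]
```

View pics/fin.png

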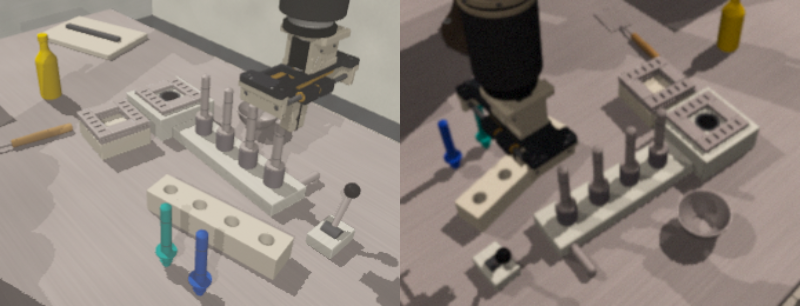

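Run:
```python
from m import *
np.set_printoptions(suppress=True,precision=4)
for n in('side','scene','wrist'):
    im,d,ci=cap(n);p=cloud(ci,d); dz={'side':.0009,'scene':-.0018,'wrist':-.0008}[n]; z=p[...,2]-dz
    B=(d>.1)&(p[...,1]<-.325)&(p[...,1]>-.42)&(p[...,0]>.53)&(p[...,0]<.70)
    m=B&(z>.021)&(z<.029); l,L,st,_=cv2.connectedComponentsWithStats(m.astype(np.uint8)); k=1+np.argmax(st[1:,4]);q=p[L==k]
    print(n,'block',[np.round(v,1) for v in cv2.minAreaRect((q[:,:2]*1000).astype(np.float32))],len(q))
    def knob(P,D):
        q=P[(D>.1)&(P[...,1]<-.33)&(P[...,1]>-.4)&(P[...,0]>.53)&(P[...,0]<.7)&(P[...,2]-dz>.083)&(P[...,2]<.13)]
        return least_squares(lambda c:np.linalg.norm(q-c,axis=1)-.013,q.mean(0)-[0,0,.008],loss='soft_l1',f_scale=.0007).x
    a=knob(p,d); print(' knob now',a)
    if n!='wrist':
        im0,d0,c0=load(n+'0');b=knob(cloud(c0,d0),d0);print(' knob old',b,'swing',2*np.arcsin(np.linalg.norm(a-b)/2/.08))
```

```text
side block [array([ 588. , -364.5]), array([72.1, 50.7]), np.float64(2.0)] 512
 knob now [ 0.6278 -0.3628  0.0925]
 knob old [ 0.5587 -0.3643  0.0961] swing 0.894922967616993
scene block [array([ 592.8, -365.2]), array([71.1, 51. ]), np.float64(1.0)] 417
 knob now [ 0.6301 -0.3641  0.0916]
 knob old [ 0.561  -0.3655  0.0954] swing 0.8941638100739112
wrist block [array([ 589.3, -365. ]), array([70.7, 50.1]), np.float64(1.2)] 3161
 knob now [ 0.6276 -0.3641  0.0916]
```

The knob is now 38.3 mm past the hinge. That is a lean of 0.50 rad, the open end if the range is ±0.5 rad, and it matches the stop I felt. It had started about 0.1 rad off the closed end. The final picture shows:
- the plate on the shelf
- four stems seated
- the mustard, bowl, spatula, blue and turquoise parts untouched

Handing in.

```bash
python3 -m inch '[{"x":0,"y":0,"z":0,"yaw":0}]' | head -2; python3 -c "
from plant import r;print(r.close_job())"
```

```text
time_s: 48.78
tcp_pos: [0.5655, -0.2715, 0.2041]
the job is handed in; nothing more can be done
None
```

The rinser is ready and the job is handed in at about 49 s.

- **Stems:** all four grey stems are pressed into sockets 3, 2, 1 and 0. Each held against an upward pull of roughly 27 to 62 N. The flange tops all measured 73.4 to 73.5 mm, which fits flanges sitting on the rims.
- **Drain plate:** the top plate had been knocked about 4.5 cm aside, so I measured it again and slid it across by its near edge. It lies flat, 1.3 mm off the drain centre and 0.3° off square. The two plates below measured unmoved partway through the slide and looked in place in the later pictures.
- **Valve:** I opened it last, pushing until it hit its end stop at about 42 N. The lever now leans 0.50 rad past upright, which I take as fully open if it swings evenly either side of upright.
- **Untouched:** the mustard bottle, bowl, spatula and the blue and turquoise look-alikes.

**Checks that failed or disagreed:**
- The lever swung only 0.89 rad, not 1.0. It seems to have started about 0.1 rad off the closed end.
- The tool tilted by up to about 4° during the second stem. I straightened it against the seated stem; small tilt remained after that.
- The scene camera gave no usable plate measurement once the plate was on the shelf. The wrist and side cameras agreed to within about 2 mm.
- My repeat flange check after opening the valve gave no reading, because the sockets were out of view. The last picture still shows all four seated.

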